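Fish the needle tin out of the organiser's deep bay

ROBOT

A 6-joint arm with a two-finger parallel gripper is mounted at the origin on the work surface. World frame = base frame: x ahead of the robot, y to its left, z up, the work surface at z = 0. Lengths are in m, angles in rad, forces in N, time in s.
With the tool pointing down it reaches from about 0.35 to 0.775 m from the base axis. Payload 7.3 kg.
Tool frame: the origin (TCP) lies between the finger pads; the fingertips stand 17 mm ahead of it and the grasp point (between the pads) lies 2 mm behind it; z points along the fingers, y is the line along which they close (so a half turn about z gives the same grasp; the last joint's range is limited). The gripper opens to 92 mm and grips with 3 to 60 N. Pads are 19 mm wide; open, the fingers measure 130 mm over their backs; the gripper's body (75 mm by 190 mm) begins 47 mm behind the grasp point.
Start: joints at [1.005, 0.342, 1.524, -0, 1.275, -0.146], TCP at [0.214, 0.479, 0.244] pointing down, gripper open.
Joint ranges: [-2.53, 2.53], [-0.77, 2.02], [0.04, 2.7], [-1, 4.14], [0.28, 2.66], [-3.11, 3.11]. Speed limits (rad/s): [2.57, 2.57, 3.14, 3.14, 3.14, 3.14].

INTERFACE

Orientations are given as [roll, pitch, yaw] about the fixed x, y, z axes, in that order (R = Rz(yaw) Ry(pitch) Rx(roll)).
In Python, from cell import robot, optics gives the robot as it stands.
- The arm moves only by the tool play_rows, never from a script. Its argument "rows" is a list of rows, each a list of 7 numbers: the shift along the tool's x, y, z in cm, then the turn, a rotation vector about the tool's x, y, z in rad, then the opening, from 0 (shut) to 1 (fully open). In form: [[tx, ty, tz, wx, wy, wz, grip], ...]. A call has 1 to 20 rows; each row is the pose to reach, as a shift and turn from the pose commanded when the call began, along the tool's axes at that moment; what a row does not reach only later rows make up. A row lasts 1/10 s, in which the tool goes at most 50 mm and 8.59 degrees, less where a joint would pass 70% of its speed; a pose out of reach is approached as far as the arm can. A call with a gripper value outside its range is refused whole. The fingers move at their own pace and stop on an object; "squeeze" is the grip in N (left out, the last holds). Time passes only in rows, so rows that repeat a pose let the fingers close. It gives the time, the measured TCP pose, the force, the opening and the grip force at its end, in the units of the state.
- robot.observe(): the state, without advancing time (a new reading comes with each control period).
- optics.read_camera(name): name is "scene" or "side" or "wrist"; returns (picture, depth): 400x640x3 uint8, red, green, blue; 400x640 float32, m along the optical axis (not along the pixel's ray), 0 where there is no reading.
- optics.camera_model(name): a dict with "fx", "fy", "cx", "cy" (pixels), "dist" ([k1, k2, p1, p2, k3] as OpenCV has them; the pictures are not rectified), "origin" and "rotation" of the camera in the world; the wrist camera has in their place "tool_from_camera" (4x4, takes a point from camera to tool coordinates, whose origin is the TCP and whose axes are the flange's). Camera axes: x right, y up, looking along -z (the intrinsics and any distortion apply to the point x, -y, -z); pixel columns grow to the right and rows downward; lengths in m; the calibration is good to about 2 mm. A picture is of the moment at which its call begins: read the wrist's pose just before it. camera_model takes no time and is no camera call.
- robot.hand_in(): hands the job in; it is judged then, once.
The state is a dict: "time": time; "qpos": joint angles; "qvel": joint speeds; "joint_efforts": joint torques, N m; "tool_pos": TCP position; "tool_rot": TCP orientation; "contact_force": force on the tool from outside, world axes, zero at the start; "torque": the same for the moment, N m; "opening": finger opening in m; "grip_force": force on a finger pad.
Only numpy, scipy, OpenCV 4.12 (cv2) and the standard library are available. Lean on these libraries where they do the work, as an engineer would, in place of code of your own. Each camera call takes 0.05 s, during which the arm holds its last target. There are 200 camera calls.

TASK

The flat needle tin has slid to the very back of one of the organiser's deep bays: take the rubber-footed picker by its handle, reach in, rest the foot lightly on the tin's thin lid so that it catches the low rim without denting the lid, and draw the tin right out onto the table. Then lay the picker back down flat on the bare table and set the tin flat in the middle of the bead mat. Keep your fingers off the tin until it is wholly out, do not jam the picker against the organiser, and leave everything else where it lies.

Things in the scene. Friction and masses are not known exactly. Their poses are not given: they have to be found in the camera images.
- picker_grip (a point): Centre of the handle of the picker, a straight 85 g hand tool lying on the table: wooden handle 90 mm long, 20 mm wide, 28 mm high, then in line with its centre a steel shaft 8 mm thick with a rubber foot turned down at its tip. Axes: x along the shaft to the foot, z up; the handle's underside is 14 mm below. Centre of mass about 25 mm towards the foot. Grip hard: pressing pivots it in the fingers.
- picker_foot (a point): Middle of the underside of the picker's rubber foot, (185, 0, -14) mm from picker_grip in its axes: an upright cylinder 9 mm across; shaft top 18 mm above. Friction alone will not bring the tin: the foot must stay down on the lid, inside the rim, so that it catches the front rim. 2 to 5 N down is right; if it floats it rides over the rim, and over 7 N dents the lid.
- tin_center (a point): Centre of the flat steel needle tin, 60 mm long (x), 40 mm wide (y), 16 mm high, about 120 g, lid up; this point is 8 mm above its underside. The lid is flat and recessed: its surface is 6.3 mm above this point, inside a rolled rim 2 mm wide and 1.7 mm high. It starts lengthways in one of the bays, its +x end 2 to 7 mm from the back wall, too little for the foot to get behind it.
- organiser: Low grey plastic organiser, fixed; origin on the table under the middle of its two side-by-side bays; -x is the open front, +x the back, z up. x from -78 to 78 mm, 55 mm high; walls at y = 0 and +-64 mm, 4 mm thick; a drawer block as high adjoins from y = -66 to -118 mm. Clear roof over the bays, its underside 52 mm above the table. Load it by no more than 12 N with the picker.
- bay_a (a point): Front edge of the floor of the bay on the organiser's +y side, middle of its width; axes as the organiser's, so the bay runs 153 mm along +x to its back wall. 60 mm wide inside. The floor is 2 mm above the table and ends here in a step down, where the tin dips as it leaves. The thin swing door, 126 mm wide and 46 mm high, is hinged 34 mm beside this point on +y and stands swung back by 135 to 155 degrees from closed.
- bay_b (a point): The same point of the other bay, on the organiser's -y side; it is alike. One bay holds the tin, the other a thread reel.
- bead_mat: Mint silicone bead mat, fixed to the table: 160 mm (x) by 130 mm (y), 2 mm thick (rim 2.6 mm); origin in its middle at table height, z up.
- reel: Upright thread reel, 30 mm across and 35 mm high, in the bay that does not hold the tin; leave it. Origin at its underside.
- thimble: Steel thimble standing on the table, 20 mm across, 24 mm high; leave it. Origin at its underside.
- saucer: Ceramic saucer, 110 mm across, 17 mm high, on the table; leave it. Origin at its underside.
- small_hoop: Birch embroidery hoop lying flat, 110 mm across, 11 mm high; leave it. Origin in its middle, at its underside.
- scissors: Small steel embroidery scissors lying flat, 102 mm long, 6 mm high; leave them. Origin near the pivot, at the underside, x towards the points.
- wax_cake: Round cake of wax, 48 mm across, 16 mm high; leave it. Origin at its underside.
- loose_reel: Thread reel standing on the table, 36 mm across, 42 mm high; leave it. Origin at its underside.
There are look-alikes about, which are no part of the job. Of the things that look like the part that bears picker_grip, the larger one is meant. Of the things that look like the bead_mat, take the one that is farthest to the robot's right at the start.

How it is judged:
On the way, in this order (a step that is already met when the one before it is completed fails the run):
1. the picker's foot rests on the tin while the tin is still deep in its bay (contact force between picker and tin above 0.8 N and x of tin_center in the frame of organiser above 0.02 m), for 0.2 s.
2. the tin has been drawn wholly out of the bay, on the table (x of tin_center in the frame of organiser below -0.11 m and height (world z) of tin_center below 0.016 m), for 0.2 s.
At the end, for the whole second after the job is handed in: The tin lies flat (within 0.12 rad), lid up and at rest on the bead mat, its centre within 45 mm (mat x) and 30 mm (mat y) of the mat's middle; the picker lies flat and at rest on the bare table, foot down (within 0.15 rad), its handle's centre less than 19 mm up, touching neither mat nor tin (x of tin_center in the frame of bead_mat between -0.045 and 0.045 m and y of tin_center in the frame of bead_mat between -0.03 and 0.03 m and height (world z) of tin_center below 0.0135 m and angle between tin_center's own z axis and vertical below 0.12 rad and linear speed of each of tin, picker below 0.02 m/s and height (world z) of picker_grip below 0.019 m and angle between picker_grip's own z axis and vertical below 0.15 rad and contact force between picker and bead_mat below 0.05 N and contact force between picker and tin below 0.05 N).
It fails at once if the picker presses on the tin with more than 7 N (the lid dents) (contact force between picker and tin above 7 N).
It fails at once if the picker is jammed against the organiser with more than 12 N (contact force between picker and organiser above 12 N).
It fails at once if the fingers touch the tin before it is wholly out of the bay (contact force between the fingers and tin above 0.5 N and x of tin_center in the frame of organiser above -0.104 m).
It fails at once if one of the other things (thimble, saucer, hoop, scissors, wax cake, the two reels) is shifted by more than 25 mm (distance of any of thimble, saucer, reel, small_hoop, scissors, wax_cake, loose_reel from where it was at the start of the episode above 0.025 m).
It also fails if it takes over 72 s, if anything falls off the work surface, if the arm or the gripper's body presses on something with over 40 N, if the wrist force passes 120 N, or if a joint passes its speed limit or range.

## Working session

There is one attempt and no reset: what is moved stays moved. The work goes in short steps, Python scripts to look and compute and a tool call to move; the robot and the scene stay as the last step left them, time stands still between calls to the robot, and variables do not carry over. Pictures are saved under pics/ and viewed, at most 10 in all, crops included, and the job is handed in when it is done.

Besides the shell and the picture viewer there is one more tool, called as a command line: name --pt "numbers of a row" for each row, then --argument value for the rest. play_rows: Moves the arm, as the interface text tells. Its arguments: {"type":"object","properties":{"rows":{"type":"array"},"squeeze":{"type":"number"}},"required":["rows"]}

```bash
mkdir -p pics; ls
cat > h.py <<'E'
import numpy as np, cv2, json
from cell import robot, optics
from scipy.spatial.transform import Rotation as R
def cam(name, st=None):
    m=optics.camera_model(name)
    K=np.array([[m['fx'],0,m['cx']],[0,m['fy'],m['cy']],[0,0,1]]);d=np.array(m['dist'],float)
    if 'origin' in m: o=np.array(m['origin']);Rm=np.array(m['rotation']).reshape(3,3)
    else:
        st=st or robot.observe(); T=np.array(m['tool_from_camera']).reshape(4,4)
        Rt=toolR(st); o=Rt@T[:3,3]+np.array(st['tool_pos']);Rm=Rt@T[:3,:3]
    return K,d,o,Rm
def toolR(st):
    r=np.array(st['tool_rot'],float)
    return R.from_euler('xyz',r).as_matrix() if r.size==3 else r.reshape(3,3)
def ray(c,px):
    K,d,o,Rm=c
    u=cv2.undistortPoints(np.array(px,float).reshape(-1,1,2),K,d)[:,0]
    v=np.c_[u[:,0],-u[:,1],-np.ones(len(u))]@Rm.T
    return o,v
def onz(c,px,z):
    o,v=ray(c,px); return o+v*((z-o[2])/v[:,2])[:,None]
def deproj(c,px,dep):
    o,v=ray(c,px); px=np.array(px,int).reshape(-1,2)
    return o+v*dep[px[:,1],px[:,0]][:,None]
def proj(c,P):
    K,d,o,Rm=c; q=(np.atleast_2d(P)-o)@Rm
    q=q*[1,-1,-1]
    return cv2.projectPoints(q.reshape(-1,1,3),np.zeros(3),np.zeros(3),K,d)[0][:,0]
def tri(c1,p1,c2,p2):
    o1,v1=ray(c1,p1);o2,v2=ray(c2,p2);v1=v1[0];v2=v2[0]
    A=np.c_[v1,-v2];s=np.linalg.lstsq(A,o2-o1,rcond=None)[0]
    a=o1+s[0]*v1;b=o2+s[1]*v2
    return (a+b)/2,np.linalg.norm(a-b)
E
python3 - <<'E'
from h import *
print(robot.observe())
for n in('scene','side','wrist'):
    p,d=optics.read_camera(n);cv2.imwrite(f'pics/{n}0.png',p[:,:,::-1]);np.savez(f'pics/{n}0.npz',p=p,d=d)
    m=optics.camera_model(n);print(n,m)
E
```

```text
pics
{'time': 0.0, 'qpos': array([ 1.00499087e+00,  3.42740273e-01,  1.52503170e+00,  7.55852425e-06,
        1.27541686e+00, -1.46041963e-01]), 'qvel': array([-0.00203739, -0.00084195, -0.00120862, -0.00115038, -0.00031677,
        0.00058778]), 'joint_efforts': array([-1.41138949e-03, -4.31255078e+01, -2.44216847e+01,  7.15755299e-02,
        5.60509705e-02, -1.38312971e-04]), 'tool_pos': array([0.21374571, 0.47908801, 0.24303072]), 'tool_rot': array([-3.14001452e+00, -2.39432208e-04,  2.72182677e+00]), 'contact_force': array([-0.70360583,  0.61844389, -0.00096738]), 'torque': array([-0.06669802, -0.05440443, -0.02709308]), 'grip_force': 0.0, 'opening': 0.0918612956668489}
scene {'fx': 440.20703701180986, 'fy': 440.20703701180986, 'cx': 322.06205575422234, 'cy': 199.27266417514258, 'dist': array([-0.12617284,  0.        ,  0.        ,  0.        ,  0.        ]), 'origin': array([1.04453001, 0.59391526, 0.95188979]), 'rotation': array([0.73101258, 0.01486602, 2.39582288])}
side {'fx': 440.69743110178285, 'fy': 440.69743110178285, 'cx': 322.48952243032545, 'cy': 200.30059917826952, 'dist': array([-0.12258875,  0.        ,  0.        ,  0.        ,  0.        ]), 'origin': array([ 0.11216631, -0.76220148,  1.06334135]), 'rotation': array([ 0.71906748, -0.01144738, -0.47746704])}
wrist {'fx': 302.8421545590665, 'fy': 302.8421545590665, 'cx': 316.05913662026074, 'cy': 201.68086997214533, 'dist': array([-0.01606106,  0.        ,  0.        ,  0.        ,  0.        ]), 'tool_from_camera': array([[ 3.74871032e-04,  9.53295565e-01,  3.02038781e-01,
         8.24349065e-02],
       [ 9.99999401e-01, -6.68041613e-04,  8.67339946e-04,
        -1.02304812e-04],
       [ 1.02860580e-03,  3.02038275e-01, -9.53295244e-01,
        -1.41292103e-01],
       [ 0.00000000e+00,  0.00000000e+00,  0.00000000e+00,
         1.00000000e+00]])}
```

```bash
sed -i "s/Rm=np.array(m\['rotation'\]).reshape(3,3)/Rm=R.from_euler('xyz',m['rotation']).as_matrix()/" h.py
```

```text
(no output)
```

View pics/scene0.png

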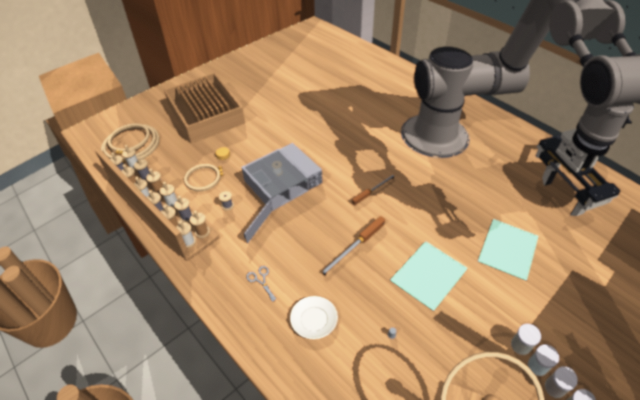

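View pics/side0.png

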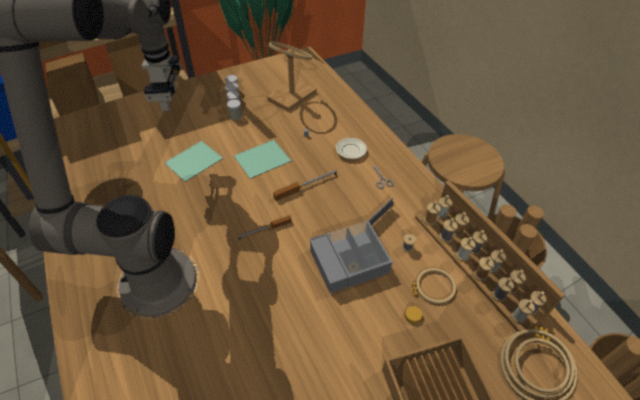

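Run:
```python
from h import *
s=np.load('pics/scene0.npz');t=np.load('pics/side0.npz')
a=cv2.resize(s['p'][120:320,210:400],None,fx=4,fy=4,interpolation=cv2.INTER_CUBIC)[:,:760]
a=cv2.resize(s['p'][130:280,230:400],(680,600),interpolation=cv2.INTER_CUBIC)
b=cv2.resize(t['p'][150:300,230:400],(680,600),interpolation=cv2.INTER_CUBIC)
cv2.imwrite('pics/c1.png',a[:,:,::-1]);cv2.imwrite('pics/c2.png',b[:,:,::-1])
c1=cam('scene');c2=cam('side')
print(onz(c1,[[430,273],[508,248],[373,228],[328,268]],.0).round(3), onz(c2,[[263,158],[194,160],[287,191],[336,175]],0).round(3))
```

```text
[[ 0.447  0.331  0.   ]
 [ 0.233  0.43   0.   ]
 [ 0.446  0.131 -0.   ]
 [ 0.625  0.141 -0.   ]] [[0.455 0.328 0.   ]
 [0.234 0.43  0.   ]
 [0.466 0.147 0.   ]
 [0.644 0.139 0.   ]]
```

View pics/c1.png

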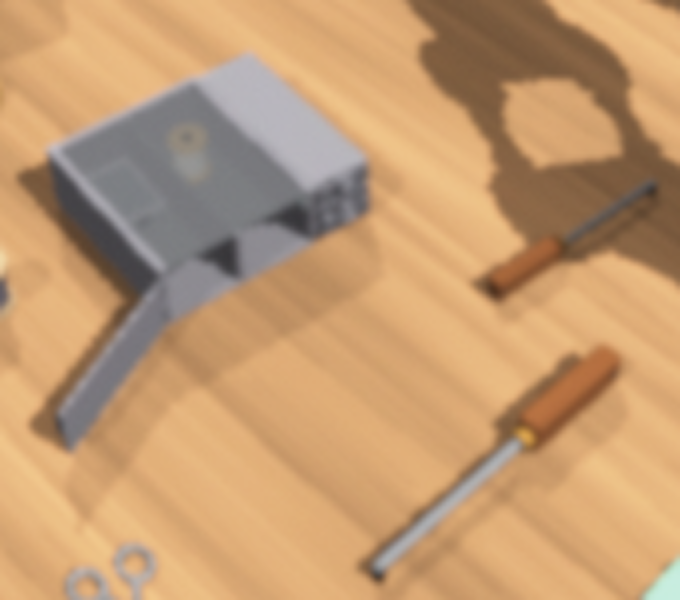

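View pics/c2.png

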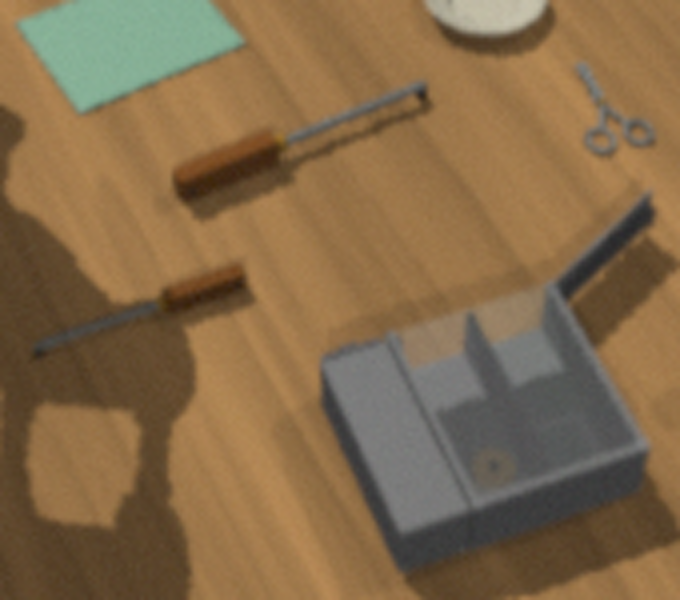

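Choices: pickers – large at scene (352,247) vs small (373,188) → the large one. Mats – scene (430,273), y≈0.33, vs (508,248), y≈0.43 → the former (rightmost). The pale rectangle of the tin shows in the door-side bay (bay_a) at scene ≈(262,177); the reel is in bay_b.

Run:
```python
from h import *
c1=cam('scene');c2=cam('side')
f=lambda p:np.array(p)/4+[230,130]
g=lambda p:np.array(p)/4+[230,150]
for n,a,b in [('ferrule',(530,437),(283,140)),('tip',(378,566),(420,90)),('hinge',(162,272),(550,288)),('frontdraw',(370,158),(322,358)),('backdraw',(248,52),(405,530)),('backleft',(48,152),(645,445)),('reeltop',(187,135),(492,467))]:
    P,e=tri(c1,f(a),c2,g(b));print(n,P.round(4),round(e,4),onz(c1,f(a),.055).round(3)[0,:2],onz(c2,g(b),.055).round(3)[0,:2])
# tin & mat
for z in (.017,.0): print(onz(c1,f([(128,190),(85,180),(125,158),(163,200),(125,225)]),z).round(3))
s=np.load('pics/scene0.npz');t=np.load('pics/side0.npz')
for nm,c,D in(('scene',c1,s),('side',c2,t)):
    hsv=cv2.cvtColor(D['p'],cv2.COLOR_RGB2HSV)
    m=cv2.inRange(hsv,(70,50,60),(100,255,255)); n,l,st,ce=cv2.connectedComponentsWithStats(m)
    for i in range(1,n):
        if st[i,4]>800:
            cn=cv2.findContours((l==i).astype(np.uint8),0,2)[0][0].reshape(-1,2).astype(float)
            w=onz(c,cn,.002)
            if abs(w[:,1].mean()-.38)<.1: print(nm,ce[i],cv2.minAreaRect((w[:,:2]*1000).astype(np.float32)))
    # big handle by depth+colour
    m=cv2.inRange(hsv,(3,140,40),(14,255,255));n,l,st,ce=cv2.connectedComponentsWithStats(m)
    for i in range(1,n):
        if 60<st[i,4]<2000:
            w=onz(c,ce[i],.014)[0]
            if .3<w[0]<.8 and -.2<w[1]<.4: 
                cn=cv2.findContours((l==i).astype(np.uint8),0,2)[0][0].reshape(-1,2).astype(float)
                print(nm,'wood',st[i],ce[i].round(1),w.round(3),cv2.minAreaRect((onz(c,cn,.014)[:,:2]*1000).astype(np.float32)))
P=deproj(c1,f([(560,390),(450,500)]),s['d']);print('depth',P.round(4))
P=deproj(c2,g([(225,160),(350,115)]),t['d']);print('depth',P.round(4))
```

```text
ferrule [0.508  0.1424 0.0147] 0.0107 [0.526 0.164] [0.497 0.104]
tip [0.6421 0.1455 0.0074] 0.0015 [0.662 0.169] [0.619 0.104]
hinge [ 0.6076 -0.1129  0.0495] 0.0046 [ 0.608 -0.107] [ 0.607 -0.118]
frontdraw [ 0.429  -0.0947  0.0517] 0.0061 [ 0.428 -0.091] [ 0.43  -0.099]
backdraw [ 0.4164 -0.2461  0.0522] 0.0032 [ 0.417 -0.243] [ 0.417 -0.248]
backleft [ 0.5949 -0.2628  0.0521] 0.0014 [ 0.596 -0.26 ] [ 0.594 -0.265]
reeltop [ 0.4988 -0.2209  0.0348] 0.0021 [ 0.51  -0.202] [ 0.492 -0.232]
[[ 0.557 -0.22   0.017]
 [ 0.574 -0.251  0.017]
 [ 0.538 -0.249  0.017]
 [ 0.544 -0.193  0.017]
 [ 0.581 -0.193  0.017]]
[[ 0.548 -0.235  0.   ]
 [ 0.566 -0.267  0.   ]
 [ 0.529 -0.264  0.   ]
 [ 0.535 -0.208 -0.   ]
 [ 0.572 -0.207  0.   ]]
scene wood [352 189  19  16 146] [361.  196.2] [0.395 0.035 0.014] ((393.8422546386719, 34.9231071472168), (24.528392791748047, 73.13601684570312), 88.6463394165039)
scene wood [359 216  26  27 280] [372.  228.2] [0.457 0.137 0.014] ((458.559326171875, 136.5792236328125), (100.46709442138672, 30.665414810180664), 1.7130656242370605)
side [193.0905307 160.7773153] ((230.5628662109375, 427.3134765625), (150.3109130859375, 119.58329772949219), 18.547452926635742)
side [261.79497487 158.47035176] ((451.34344482421875, 327.46697998046875), (150.8739776611328, 120.09745788574219), 5.00897216796875)
side wood [274 182  25  18 188] [286.2 190.7] [0.459 0.137 0.014] ((461.3961486816406, 136.17025756835938), (42.989158630371094, 90.90686798095703), 89.66464233398438)
side wood [272 216  19  12  95] [280.9 221.6] [0.393 0.029 0.014] ((391.9964294433594, 28.793956756591797), (27.150964736938477, 60.2662353515625), 81.30299377441406)
depth [[0.4682 0.1381 0.0279]
 [0.5804 0.1479 0.0216]]
depth [[0.4564 0.1287 0.0274]
 [0.5738 0.1398 0.0139]]
```

```bash
cat >> h.py <<'E'
def rel(pos,yaw,roll=np.pi,pitch=0,st=None):
    "shift (cm, tool axes) and rotvec from present measured pose to target"
    st=st or robot.observe(); Rt=toolR(st)
    d=Rt.T@(np.array(pos)-np.array(st['tool_pos']))*100
    w=R.from_matrix(Rt.T@R.from_euler('xyz',[roll,pitch,yaw]).as_matrix()).as_rotvec()
    return d.round(3),w.round(4)
E
python3 - <<'E'
from h import *
print(rel((.485,.138,.17),3.17))
E
```

```text
(array([-38.673, -20.096,   7.338]), array([-1.000e-03, -4.000e-04, -4.482e-01]))
```

play_rows --pt "-3 -1.5 0.6 0 0 -0.03 1" --pt "-6 -3.1 1.2 0 0 -0.07 1" --pt "-9 -4.7 1.8 0 0 -0.1 1" --pt "-12 -6.2 2.4 0 0 -0.14 1" --pt "-15 -7.8 3 0 0 -0.17 1" --pt "-18 -9.4 3.5 0 0 -0.2 1" --pt "-21 -11 4 0 0 -0.24 1" --pt "-24 -12.5 4.5 0 0 -0.28 1" --pt "-27 -14 5.1 0 0 -0.31 1" --pt "-30 -15.6 5.7 0 0 -0.35 1" --pt "-33 -17.1 6.3 0 0 -0.38 1" --pt "-36 -18.7 6.9 0 0 -0.42 1" --pt "-38.7 -20.1 7.3 0 0 -0.448 1" --pt "-38.7 -20.1 7.3 0 0 -0.448 1" --pt "-38.7 -20.1 7.3 0 0 -0.448 1"

```text
time: 1.65
tool_pos: [0.4852, 0.1379, 0.1703]
tool_rot: [3.141, -0.001, -3.115]
contact_force: [-0.2, -0.1, -0.0]
opening: 0.092
grip_force: 0.0
```

Run:
```python
from h import *
st=robot.observe();p,d=optics.read_camera('wrist');c=cam('wrist',st)
np.savez('pics/w1.npz',p=p,d=d,tp=st['tool_pos'],tr=st['tool_rot']);print(st['time'],st['tool_pos'],st['tool_rot'],st['contact_force'],st['torque'])
a=cv2.resize(p,None,fx=1.25,fy=1.25,interpolation=cv2.INTER_CUBIC);cv2.imwrite('pics/w1.png',a[:,:,::-1])
```

```text
1.65 [0.48523392 0.1378532  0.17032039] [ 3.14134367e+00 -1.20042544e-03 -3.11535541e+00] [-0.17582064 -0.05101843 -0.0158962 ] [0.04376255 0.01674341 0.00686775]
```

View pics/w1.png

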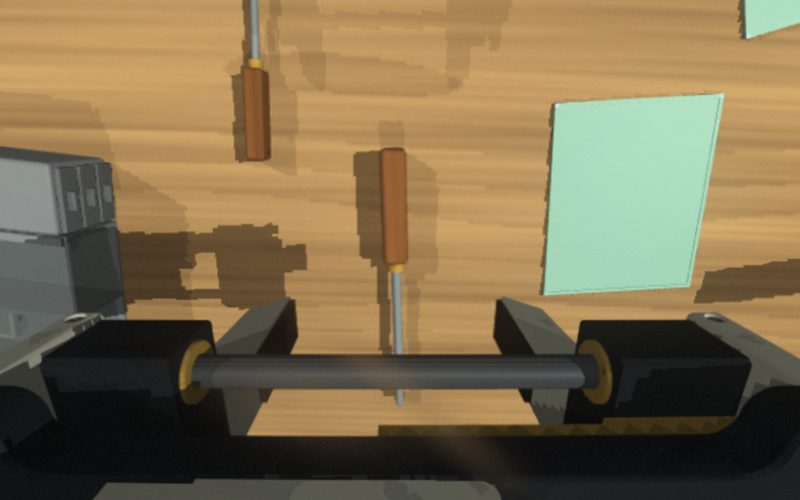

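Run:
```python
from h import *
D=np.load('pics/w1.npz');c=cam('wrist',dict(tool_pos=D['tp'],tool_rot=D['tr']))
hsv=cv2.cvtColor(D['p'],cv2.COLOR_RGB2HSV);sub=np.zeros(hsv.shape[:2],np.uint8)
print(onz(c,np.array([[393,150],[395,265]])/1.25,.028).round(4),onz(c,np.array([[397,275],[400,403]])/1.25,.018).round(4))
# depth check of handle top rows
for y in (135,150,165,180,195,205):
    row=D['d'][y,285:345]; xs=np.arange(285,345); P=deproj(c,np.c_[xs,np.full(60,y)],D['d'])
    k=P[:,2]>.022; print(y,xs[k].min(),xs[k].max(),P[k].mean(0).round(4),np.ptp(P[k][:,1]).round(4))
m=np.array([[553,104],[723,95],[691,288],[543,295]])/1.25
q=onz(c,m,.0026);print(q.round(4),q.mean(0))
print(deproj(c,m*0+np.array([[500,150]]),D['d'])[0])
```

```text
[[0.4148 0.1343 0.028 ]
 [0.5031 0.1381 0.028 ]] [[0.5153 0.1401 0.018 ]
 [0.6429 0.1465 0.018 ]]
135 304 325 [0.4282 0.1347 0.0277] 0.0195
150 305 325 [0.4419 0.1356 0.0279] 0.0188
165 305 325 [0.456  0.1359 0.0277] 0.0192
180 306 328 [0.4673 0.1367 0.0414] 0.0183
195 293 326 [0.4819 0.1376 0.0404] 0.0197
205 307 326 [0.4959 0.1384 0.0277] 0.0189
[[0.3783 0.2558 0.0026]
 [0.3673 0.3861 0.0026]
 [0.5268 0.4026 0.0026]
 [0.5368 0.2707 0.0026]] [0.45228043 0.32882114 0.0026    ]
[0.44013399 0.32527344 0.0011779 ]
```

Run:
```python
from h import *
print(rel((.481,.1374,.0205),-3.0896))
```

```text
(array([ 0.378, -0.098, 15.003]), array([ 0.0003, -0.001 , -0.0246]))
```

play_rows --pt "0.1 0 2 0 0 -0.01 1" --pt "0.2 0 5 0 0 -0.02 1" --pt "0.38 -0.1 8 0 -0.001 -0.025 1" --pt "0.38 -0.1 11 0 -0.001 -0.025 1" --pt "0.38 -0.1 13 0 -0.001 -0.025 1" --pt "0.38 -0.1 14.5 0 -0.001 -0.025 1" --pt "0.38 -0.1 15 0 -0.001 -0.025 1" --pt "0.38 -0.1 15 0 -0.001 -0.025 1" --pt "0.38 -0.1 15 0 -0.001 -0.025 0" --pt "0.38 -0.1 15 0 -0.001 -0.025 0" --pt "0.38 -0.1 15 0 -0.001 -0.025 0" --pt "0.38 -0.1 15 0 -0.001 -0.025 0" --pt "0.38 -0.1 15 0 -0.001 -0.025 0" --pt "0.38 -0.1 15 0 -0.001 -0.025 0" --pt "0.38 -0.1 15 0 -0.001 -0.025 0" --pt "0.38 -0.1 15 0 -0.001 -0.025 0" --squeeze 60

```text
time: 3.3
tool_pos: [0.4817, 0.137, 0.0207]
tool_rot: [3.142, 0.001, -3.088]
contact_force: [0.3, 0.1, 0.9]
opening: 0.0325
grip_force: 0.0
```

Fingers are still closing.

play_rows --pt "0 0 0 0 0 0 0" --pt "0 0 0 0 0 0 0" --pt "0 0 0 0 0 0 0" --pt "0 0 0 0 0 0 0" --pt "0 0 0 0 0 0 0" --pt "0 0 0 0 0 0 0" --squeeze 60

```text
time: 3.9
tool_pos: [0.4817, 0.1371, 0.0207]
tool_rot: [3.142, 0.001, -3.088]
contact_force: [0.7, 0.8, -0.7]
opening: 0.0196
grip_force: 60.0
```

Run:
```python
from h import *
s=robot.observe();print(s)
```

```text
{'time': 3.9, 'qpos': array([ 1.24054775e-01,  5.97283788e-01,  1.84132646e+00, -2.00848016e-05,
        7.01918560e-01, -1.49988747e+00]), 'qvel': array([-5.35978869e-04, -1.64184780e-03, -8.71248474e-04,  1.87797491e-03,
       -9.69714977e-04, -3.42702605e-06]), 'joint_efforts': array([-8.03534553e-03, -4.61931288e+01, -1.46708491e+01, -2.66684795e-02,
        1.18838078e-01, -6.42674036e-05]), 'tool_pos': array([0.48168406, 0.13705138, 0.02071334]), 'tool_rot': array([ 3.14153023e+00,  1.06208758e-03, -3.08843144e+00]), 'contact_force': array([ 0.65461475,  0.80739067, -0.6632282 ]), 'torque': array([ 0.06096821, -0.00860732,  0.02228571]), 'grip_force': 59.99973177909851, 'opening': 0.019571285905412864}
```

Run:
```python
from h import *
print(rel((.62,-.17,.24),-3.0884))
```

```text
(array([-12.204, -31.395, -21.918]), array([ 0.0001,  0.0011, -0.    ]))
```

play_rows --pt "0 0 -1 0 0 0 0" --pt "0 0 -3 0 0 0 0" --pt "0 0 -6 0 0 0 0" --pt "0 0 -9 0 0 0 0" --pt "-1 -2 -12 0 0 0 0" --pt "-2 -5 -15 0 0 0 0" --pt "-3.3 -8.5 -18 0 0 0 0" --pt "-4.6 -12 -20 0 0 0 0" --pt "-6 -15.5 -21.5 0 0 0 0" --pt "-7.4 -19 -21.9 0 0 0 0" --pt "-8.7 -22.5 -21.9 0 0 0 0" --pt "-10 -26 -21.9 0 0 0 0" --pt "-11.3 -29 -21.9 0 0 0 0" --pt "-12.2 -31.4 -21.9 0 0 0 0" --pt "-12.2 -31.4 -21.9 0 0 0 0" --pt "-12.2 -31.4 -21.9 0 0 0 0" --pt "-12.2 -31.4 -21.9 0 0 0 0"

```text
time: 5.6
tool_pos: [0.6196, -0.169, 0.2402]
tool_rot: [3.141, 0.001, -3.088]
contact_force: [0.1, 0.3, -1.0]
opening: 0.0197
grip_force: 60.0
```

Run:
```python
from h import *
st=robot.observe();p,d=optics.read_camera('wrist');c=cam('wrist',st)
np.savez('pics/w2.npz',p=p,d=d,tp=st['tool_pos'],tr=st['tool_rot']);print(st['time'],st['tool_pos'],st['tool_rot'],st['contact_force'],st['torque'])
a=cv2.resize(p,None,fx=1.25,fy=1.25,interpolation=cv2.INTER_CUBIC);cv2.imwrite('pics/w2.png',a[:,:,::-1])
```

```text
5.6 [ 0.61956332 -0.16901574  0.24017258] [ 3.14104269e+00  7.68273375e-04 -3.08768454e+00] [ 0.06672704  0.34802956 -1.04439585] [0.03809961 0.02376611 0.00776887]
```

View pics/w2.png

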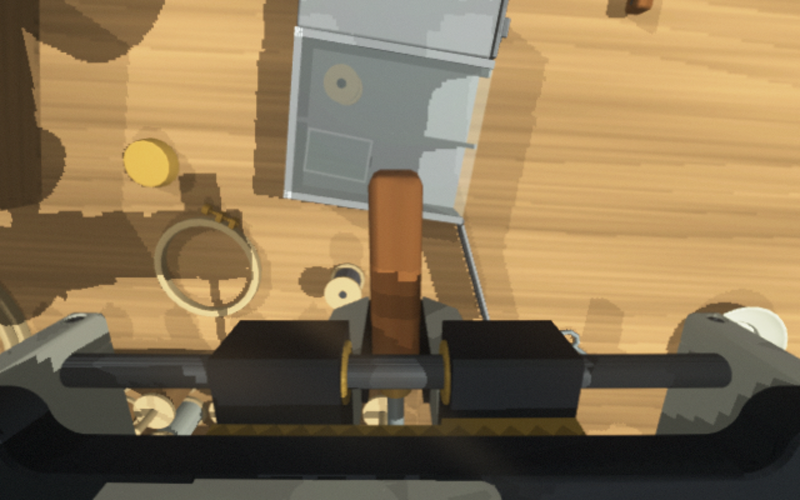

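Run:
```python
from h import *
D=np.load('pics/w2.npz');c=cam('wrist',dict(tool_pos=D['tp'],tool_rot=D['tr']))
s=1.25
t=onz(c,np.array([[311,128],[372,142],[364,184],[303,173]])/s,.018);print('tin',t.round(4),t.mean(0).round(4))
o=onz(c,np.array([[287,196],[462,221],[494,66],[298,28]])/s,.055);print('org',o.round(4), [np.linalg.norm(o[i]-o[i-1]).round(3) for i in range(4)])
d=o[0]-o[1];print(np.degrees(np.arctan2(d[1],d[0])));d=o[0]-o[3];print(np.degrees(np.arctan2(d[1],d[0]))+0)
print('reel,thimble',onz(c,np.array([[341,291]])/s,.042).round(3),'door',onz(c,np.array([[461,225],[486,318]])/s,.046).round(3),onz(c,np.array([[445,143],[473,148]])/s,.05).round(4))
print('tip depth z',deproj(c,np.array([[340,150],[330,90],[290,100]])/s,D['d']).round(4))
c1=cam('scene');print('saucer,sciss',onz(c1,[[314,318],[262,283],[392,332]],.01).round(3))
d=t[0]+t[3]-t[1]-t[2];print('tin ang',np.degrees(np.arctan2(d[1],d[0])))
a=cv2.resize(D['p'][60:190,200:420],(800,473),interpolation=cv2.INTER_CUBIC);cv2.imwrite('pics/w2c.png',a[:,:,::-1])
```

```text
tin [[ 0.5375 -0.2506  0.018 ]
 [ 0.5469 -0.1944  0.018 ]
 [ 0.5858 -0.2007  0.018 ]
 [ 0.5786 -0.2586  0.018 ]] [ 0.5622 -0.2261  0.018 ]
org [[ 0.5947 -0.2642  0.055 ]
 [ 0.6086 -0.1106  0.055 ]
 [ 0.4831 -0.0987  0.055 ]
 [ 0.4647 -0.252   0.055 ]] [np.float64(0.131), np.float64(0.154), np.float64(0.126), np.float64(0.154)]
-95.14415194072984
-5.3322075922085626
reel,thimble [[ 0.687 -0.218  0.042]] door [[ 0.614 -0.109  0.046]
 [ 0.706 -0.075  0.046]] [[ 0.5435 -0.1311  0.05  ]
 [ 0.5462 -0.1071  0.05  ]]
tip depth z [[ 0.5537 -0.2187  0.0552]
 [ 0.5076 -0.2274  0.0542]
 [ 0.517  -0.2588  0.0575]]
saucer,sciss [[0.748 0.224 0.01 ]
 [0.778 0.066 0.01 ]
 [0.642 0.373 0.01 ]]
tin ang -98.2868744968247
```

View pics/w2c.png

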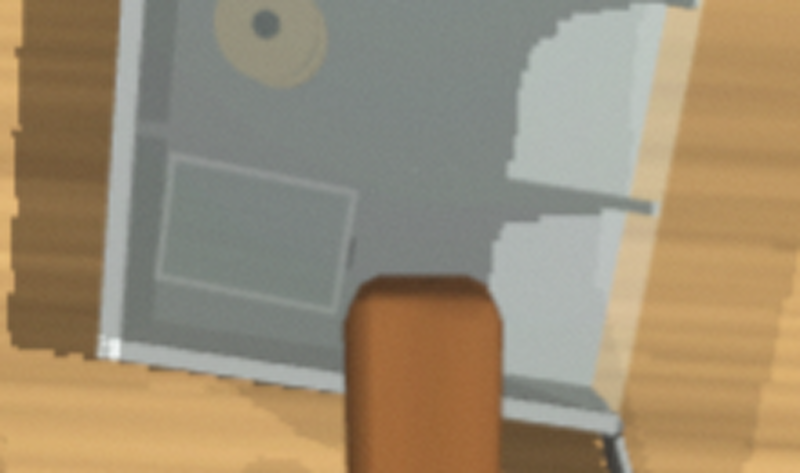

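```bash
cat >> h.py <<'E'
OY=np.radians(-95.1);OO=np.array([.5358,-.1816,0]);OR=R.from_euler('z',OY).as_matrix()
YAW=OY+np.pi
FT=np.array([.162,0,-.0207])  # foot from TCP in picker axes (x to foot, z up)
def footrel(x,y,z,st=None):
    "move bringing the foot to organiser (x,y,z)"
    st=st or robot.observe()
    return rel(OO+OR@(np.array([x,y,z])-FT),YAW,st=st)
def footnow(st=None):
    st=st or robot.observe(); Rt=toolR(st)
    w=np.array(st['tool_pos'])+Rt@(FT*[-1,1,-1]); return OR.T@(w-OO)
E
python3 - <<'E'
from h import *
D=np.load('pics/w2.npz');c=cam('wrist',dict(tool_pos=D['tp'],tool_rot=D['tr']))
t=onz(c,np.array([[170,152],[357,188],[335,312],[157,276]])/3.636+[200,60],.018);print((((t-OO)@OR)*1000).round(1),((t-OO)@OR).mean(0))
d=t[0]+t[3]-t[1]-t[2];print('tin ang',np.degrees(np.arctan2(d[1],d[0])))
print(footrel(-.105,.031,.15), footnow())
E
```

```text
[[70.9  7.5 18. ]
 [11.4 10.  18. ]
 [13.6 49.7 18. ]
 [72.2 46.4 18. ]] [0.04204397 0.02842305 0.018     ]
tin ang -97.90320281311416
(array([ 1.567, 25.166,  6.964]), array([1.1000e-03, 4.0000e-04, 1.7141e+00])) [-0.04325976  0.24274003  0.21973312]
```

play_rows --pt "0 1 0 0 0 0.1 0" --pt "0.1 3 0 0 0 0.22 0" --pt "0.2 5 0 0 0 0.35 0" --pt "0.4 7 0 0 0 0.48 0" --pt "0.5 9 0 0 0 0.61 0" --pt "0.6 11 0 0 0 0.74 0" --pt "0.8 13 0 0 0 0.87 0" --pt "0.9 15 0 0 0 1.0 0" --pt "1 17 0.5 0 0 1.13 0" --pt "1.2 19 1.5 0 0 1.26 0" --pt "1.3 21 3 0 0 1.39 0" --pt "1.4 23 4.5 0 0 1.52 0" --pt "1.5 24.5 6 0 0 1.64 0" --pt "1.57 25.15 6.9 0 0 1.714 0" --pt "1.57 25.15 6.9 0 0 1.714 0" --pt "1.57 25.15 6.9 0 0 1.714 0" --pt "1.57 25.15 6.9 0 0 1.714 0"

```text
time: 7.35
tool_pos: [0.5914, 0.0801, 0.1718]
tool_rot: [3.139, -0.0, 1.482]
contact_force: [1.1, 0.3, -1.6]
opening: 0.0195
grip_force: 60.0
```

Run:
```python
from h import *
st=robot.observe();print(st['time'],st['tool_pos'],st['tool_rot'],footnow(st),footrel(-.105,.0295,.027,st))
p,d=optics.read_camera('scene');q,e=optics.read_camera('side')
np.savez('pics/s3.npz',p=p,d=d,q=q,e=e)
print(proj(cam('scene'),OO+OR@footnow(st)),proj(cam('side'),OO+OR@footnow(st)))
a=np.vstack([cv2.resize(p[130:250,220:420],(500,300),interpolation=cv2.INTER_CUBIC),cv2.resize(q[150:270,230:430],(500,300),interpolation=cv2.INTER_CUBIC)])
cv2.imwrite('pics/s3.png',a[:,:,::-1])
```

```text
7.35 [0.59136148 0.08009906 0.17184044] [ 3.13891095e+00 -2.45204691e-04  1.48229585e+00] [-0.10360724  0.0322163   0.15110079] (array([ 0.137, -0.291, 12.413]), array([ 0.0027, -0.0002,  0.0005]))
[[282.41130829 172.41536153]] [[354.65909386 195.19671504]]
```

View pics/s3.png

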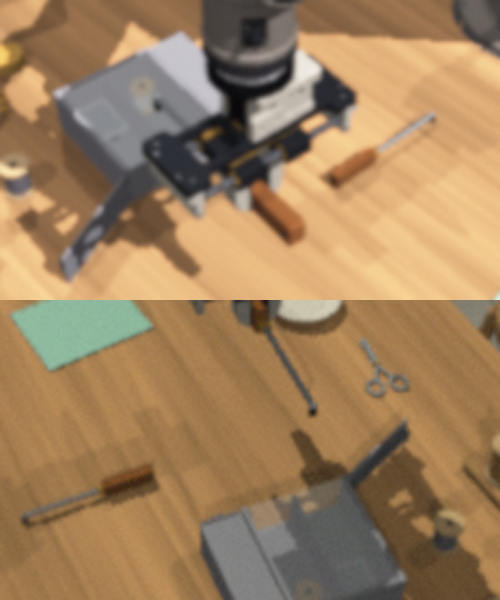

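play_rows --pt "0 -0.1 2 0.001 0 0 0" --pt "0.1 -0.3 5 0.0027 0 0 0" --pt "0.14 -0.3 8 0.0027 0 0 0" --pt "0.14 -0.3 10.5 0.0027 0 0 0" --pt "0.14 -0.3 12 0.0027 0 0 0" --pt "0.14 -0.3 12.4 0.0027 0 0 0" --pt "0.14 -0.3 12.4 0.0027 0 0 0" --pt "0.14 -0.3 12.4 0.0027 0 0 0"

```text
time: 8.25
tool_pos: [0.5891, 0.0818, 0.048]
tool_rot: [3.141, -0.0, 1.481]
contact_force: [-0.8, -0.3, -1.1]
opening: 0.0197
grip_force: 60.0
```

Run:
```python
from h import *
st=robot.observe();print(st['time'],footnow(st),footrel(.027,.0295,.025,st),st['contact_force'],st['torque'])
```

```text
8.25 [-0.10511508  0.02951253  0.02723353] (array([-1.3211e+01, -4.0000e-03,  2.2500e-01]), array([ 0.0004, -0.0004, -0.0011])) [-0.84189958 -0.32974087 -1.05226964] [-0.12369135  0.02427046 -0.01393954]
```

play_rows --pt "-0.5 0 0 0 0 0 0" --pt "-1.5 0 0 0 0 0 0" --pt "-2.5 0 0 0 0 0 0" --pt "-3.5 0 0 0 0 0 0" --pt "-4.5 0 0 0 0 0 0" --pt "-5.5 0 0 0 0 0 0" --pt "-6.5 0 0 0 0 0 0" --pt "-7.5 0 0 0 0 0 0" --pt "-8.5 0 0 0 0 0 0" --pt "-9.5 0 0 0 0 0 0" --pt "-10.5 0 0 0 0 0 0" --pt "-11.5 0 0 0 0 0 0" --pt "-12.5 0 0 0 0 0 0" --pt "-13 0 0 0 0 0 0" --pt "-13.2 0 0 0 0 0 0" --pt "-13.2 0 0.1 0 0 0 0" --pt "-13.2 0 0.2 0 0 0 0" --pt "-13.2 0 0.2 0 0 0 0" --pt "-13.2 0 0.2 0 0 0 0" --pt "-13.2 0 0.2 0 0 0 0"

```text
time: 10.25
tool_pos: [0.5764, -0.0493, 0.0448]
tool_rot: [-3.14, -0.0, 1.481]
contact_force: [-0.2, 0.3, -0.9]
opening: 0.0194
grip_force: 60.0
```

```bash
cat > f.py <<'E'
from h import *
def f(n=4):
    F=[];T=[]
    for i in range(n):
        s=robot.observe();F.append(s['contact_force']);T.append(s['torque']);optics.read_camera('side')
    s=robot.observe()
    print('t',round(s['time'],2),'foot mm',(footnow(s)*1000).round(2),'rpy',s['tool_rot'].round(4),'F',np.mean(F,0).round(2),'T',np.mean(T,0).round(3),'sdF',np.std(F,0).round(2),'sdT',np.std(T,0).round(3))
f()
E
python3 f.py
```

```text
t 10.45 foot mm [26.74 28.54 24.11] rpy [-3.1400e+00 -2.0000e-04  1.4809e+00] F [-0.16 -0.22 -1.13] T [-0.082  0.058  0.003] sdF [0.42 0.47 0.7 ] sdT [0.025 0.024 0.031]
```

play_rows --pt "0 0.1 0.2 0 0 0 0" --pt "0 0.1 0.4 0 0 0 0" --pt "0 0.1 0.6 0 0 0 0" --pt "0 0.1 0.68 0 0 0 0" --pt "0 0.1 0.72 0 0 0 0" --pt "0 0.1 0.72 0 0 0 0" --pt "0 0.1 0.72 0 0 0 0"

```text
time: 11.15
tool_pos: [0.5774, -0.0496, 0.0377]
tool_rot: [-3.14, -0.0, 1.481]
contact_force: [0.3, -0.9, -0.4]
opening: 0.0199
grip_force: 60.0
```

```bash
python3 f.py
```

```text
t 11.35 foot mm [26.8  29.54 16.94] rpy [-3.1401e+00 -2.0000e-04  1.4808e+00] F [-0.12 -0.14 -0.43] T [-0.102  0.033  0.011] sdF [0.23 0.56 0.18] sdT [0.035 0.017 0.016]
```

play_rows --pt "0 0 0.03 0 0 0 0" --pt "0 0 0.06 0 0 0 0" --pt "0 0 0.06 0 0 0 0" --pt "0 0 0.06 0 0 0 0"

```text
time: 11.75
tool_pos: [0.5774, -0.0496, 0.037]
tool_rot: [-3.14, -0.0, 1.481]
contact_force: [-1.0, 0.1, 0.4]
opening: 0.0195
grip_force: 60.0
```

```bash
python3 f.py
```

```text
t 11.95 foot mm [26.81 29.5  16.28] rpy [-3.1400e+00 -2.0000e-04  1.4808e+00] F [-0.21  0.06 -0.2 ] T [-0.126  0.036  0.008] sdF [0.61 0.44 0.46] sdT [0.025 0.02  0.008]
```

play_rows --pt "0 0 0.03 0 0 0 0" --pt "0 0 0.05 0 0 0 0" --pt "0 0 0.05 0 0 0 0" --pt "0 0 0.05 0 0 0 0"

```text
time: 12.35
tool_pos: [0.5775, -0.0496, 0.0366]
tool_rot: [-3.14, -0.0, 1.481]
contact_force: [-0.9, 1.0, 2.1]
opening: 0.0194
grip_force: 60.0
```

```bash
python3 f.py
```

```text
t 12.55 foot mm [26.76 29.53 15.82] rpy [-3.1401e+00 -2.0000e-04  1.4808e+00] F [-0.09  0.58  0.92] T [-0.159  0.074 -0.021] sdF [0.66 0.48 0.67] sdT [0.025 0.012 0.02 ]
```

play_rows --pt "0 0 0.02 0 0 0 0" --pt "0 0 0.04 0 0 0 0" --pt "0 0 0.04 0 0 0 0" --pt "0 0 0.04 0 0 0 0"

```text
time: 12.95
tool_pos: [0.5774, -0.0495, 0.0362]
tool_rot: [-3.14, -0.0, 1.481]
contact_force: [0.4, 1.0, 1.5]
opening: 0.0198
grip_force: 60.0
```

```bash
sed -i 's/n=4/n=6/' f.py; python3 f.py
```

```text
t 13.25 foot mm [26.79 29.53 15.42] rpy [-3.1400e+00 -2.0000e-04  1.4808e+00] F [0.02 1.63 1.58] T [-0.184  0.062  0.002] sdF [0.43 0.62 0.22] sdT [0.032 0.034 0.02 ]
```

play_rows --pt "0 0 0.02 0 0 0 0" --pt "0 0 0.04 0 0 0 0" --pt "0 0 0.04 0 0 0 0" --pt "0.1 0 0.04 0 0 0 0" --pt "0.3 0 0.04 0 0 0 0" --pt "0.5 0 0.04 0 0 0 0" --pt "0.7 0 0.04 0 0 0 0" --pt "0.9 0 0.04 0 0 0 0" --pt "1.1 0 0.04 0 0 0 0" --pt "1.3 0 0.04 0 0 0 0" --pt "1.5 0 0.04 0 0 0 0" --pt "1.5 0 0.04 0 0 0 0"

```text
time: 14.45
tool_pos: [0.5788, -0.0343, 0.0357]
tool_rot: [-3.14, -0.0, 1.481]
contact_force: [0.2, -1.3, 3.3]
opening: 0.0196
grip_force: 60.0
```

```bash
cat >> f.py <<'E'
p,d=optics.read_camera('side');q,e=optics.read_camera('scene')
a=np.hstack([cv2.resize(p[210:300,300:400],(400,360),interpolation=cv2.INTER_CUBIC),cv2.resize(q[130:220,230:330],(400,360),interpolation=cv2.INTER_CUBIC)])
import glob
cv2.imwrite(f'pics/m{len(glob.glob("pics/m*.png"))}.png',a[:,:,::-1])
E
python3 f.py
```

```text
t 14.75 foot mm [11.47 29.5  14.93] rpy [-3.1400e+00 -6.0000e-04  1.4808e+00] F [ 0.14 -0.04  2.78] T [-0.706  0.126 -0.006] sdF [0.47 0.77 0.45] sdT [0.082 0.025 0.032]
```

play_rows --pt "0.2 0 0 0 0 0 0" --pt "0.4 0 0 0 0 0 0" --pt "0.6 0 0 0 0 0 0" --pt "0.8 0 0 0 0 0 0" --pt "1 0 0 0 0 0 0" --pt "1.2 0 0 0 0 0 0" --pt "1.4 0 0 0 0 0 0" --pt "1.6 0 0 0 0 0 0" --pt "1.8 0 0 0 0 0 0" --pt "2 0 0 0 0 0 0" --pt "2 0 0 0 0 0 0"

```text
time: 15.95
tool_pos: [0.5805, -0.0143, 0.0357]
tool_rot: [-3.14, -0.001, 1.481]
contact_force: [0.2, -1.4, 2.7]
opening: 0.0195
grip_force: 60.0
```

```bash
python3 f.py
```

```text
t 16.25 foot mm [-8.58 29.52 14.94] rpy [-3.1400e+00 -7.0000e-04  1.4807e+00] F [0.18 0.26 2.35] T [-0.641  0.107 -0.019] sdF [0.36 0.84 0.41] sdT [0.088 0.022 0.037]
```

play_rows --pt "0.3 0 0.01 0 0 0 0" --pt "0.6 0 0.02 0 0 0 0" --pt "0.9 0 0.02 0 0 0 0" --pt "1.2 0 0.02 0 0 0 0" --pt "1.5 0 0.02 0 0 0 0" --pt "1.8 0 0.02 0 0 0 0" --pt "2.1 0 0.02 0 0 0 0" --pt "2.4 0 0.02 0 0 0 0" --pt "2.7 0 0.02 0 0 0 0" --pt "3 0 0.02 0 0 0 0" --pt "3.3 0 0.02 0 0 0 0" --pt "3.6 0 0.02 0 0 0 0" --pt "3.9 0 0.02 0 0 0 0" --pt "4 0 0.02 0 0 0 0" --pt "4 0 0.02 0 0 0 0"

```text
time: 17.85
tool_pos: [0.5841, 0.0255, 0.0355]
tool_rot: [-3.14, -0.001, 1.481]
contact_force: [-0.4, -0.9, 2.7]
opening: 0.0195
grip_force: 60.0
```

```bash
python3 f.py
```

```text
t 18.15 foot mm [-48.54  29.53  14.72] rpy [-3.1400e+00 -8.0000e-04  1.4807e+00] F [0.04 0.14 2.87] T [-0.717  0.131 -0.034] sdF [0.39 0.96 0.24] sdT [0.101 0.011 0.025]
```

play_rows --pt "0.3 0 0 0 0 0 0" --pt "0.6 0 0 0 0 0 0" --pt "0.9 0 0 0 0 0 0" --pt "1.2 0 0 0 0 0 0" --pt "1.5 0 0 0 0 0 0" --pt "1.8 0 0 0 0 0 0" --pt "2.1 0 0 0 0 0 0" --pt "2.4 0 0 0 0 0 0" --pt "2.7 0 0 0 0 0 0" --pt "3 0 0 0 0 0 0" --pt "3.2 0 0 0 0 0 0" --pt "3.3 0 0 0 0 0 0" --pt "3.3 0 0 0 0 0 0"

```text
time: 19.55
tool_pos: [0.5871, 0.0584, 0.0355]
tool_rot: [-3.14, -0.001, 1.481]
contact_force: [-0.2, -1.1, 3.5]
opening: 0.0193
grip_force: 60.0
```

```bash
python3 f.py
```

```text
t 19.85 foot mm [-81.22  29.58  14.8 ] rpy [-3.1399e+00 -3.0000e-04  1.4807e+00] F [-0.14 -1.08  2.85] T [-0.8    0.13   0.012] sdF [0.23 0.36 0.47] sdT [0.019 0.014 0.022]
```

play_rows --pt "0.15 0 0 0 0 0 0" --pt "0.3 0 0 0 0 0 0" --pt "0.45 0 0 0 0 0 0" --pt "0.6 0 0 0 0 0 0" --pt "0.6 0 0 0 0 0 0"

```text
time: 20.45
tool_pos: [0.5875, 0.0643, 0.0354]
tool_rot: [-3.14, -0.0, 1.481]
contact_force: [-0.1, -0.3, 0.8]
opening: 0.0194
grip_force: 60.0
```

```bash
python3 f.py
```

```text
t 20.75 foot mm [-87.22  29.54  14.77] rpy [-3.1399e+00 -3.0000e-04  1.4807e+00] F [-0.24 -0.68  1.02] T [-0.612  0.142 -0.029] sdF [0.41 0.39 0.43] sdT [0.035 0.021 0.016]
```

play_rows --pt "0 0 0.04 0 0 0 0" --pt "0 0 0.08 0 0 0 0" --pt "0.1 0 0.1 0 0 0 0" --pt "0.2 0 0.1 0 0 0 0" --pt "0.3 0 0.1 0 0 0 0" --pt "0.4 0 0.1 0 0 0 0" --pt "0.4 0 0.1 0 0 0 0"

```text
time: 21.55
tool_pos: [0.588, 0.0681, 0.0344]
tool_rot: [-3.14, -0.0, 1.481]
contact_force: [0.7, -1.3, 1.2]
opening: 0.0195
grip_force: 60.0
```

```bash
python3 f.py
```

```text
t 21.85 foot mm [-91.16  29.57  13.75] rpy [-3.1398e+00 -2.0000e-04  1.4808e+00] F [ 0.14 -1.67  1.25] T [-0.645  0.1    0.011] sdF [0.52 0.32 0.21] sdT [0.017 0.024 0.024]
```

play_rows --pt "0.1 0 0.04 0 0 0 0" --pt "0.3 0 0.06 0 0 0 0" --pt "0.5 0 0.06 0 0 0 0" --pt "0.7 0 0.06 0 0 0 0" --pt "0.9 0 0.06 0 0 0 0" --pt "1.0 0 0.06 0 0 0 0" --pt "1.0 0 0.06 0 0 0 0"

```text
time: 22.65
tool_pos: [0.5888, 0.0782, 0.0338]
tool_rot: [-3.14, -0.0, 1.481]
contact_force: [-0.3, 0.4, -2.0]
opening: 0.0195
grip_force: 60.0
```

```bash
python3 f.py
```

```text
t 22.95 foot mm [-101.14   29.6    13.2 ] rpy [-3.1399e+00 -2.0000e-04  1.4807e+00] F [-0.18  0.05 -0.79] T [-0.081  0.061  0.003] sdF [0.27 0.32 0.65] sdT [0.02  0.012 0.026]
```

Run:
```python
from h import *
p,_=optics.read_camera('side');q,_=optics.read_camera('scene');s=robot.observe()
F=OO+OR@footnow(s)
print(proj(cam('side'),F),proj(cam('scene'),F),(footnow(s)*1000).round(1))
np.savez('pics/s4.npz',p=p,q=q)
a=np.hstack([cv2.resize(p[170:250,310:390],(400,400),interpolation=cv2.INTER_CUBIC),cv2.resize(q[160:240,230:310],(400,400),interpolation=cv2.INTER_CUBIC)])
cv2.imwrite('pics/v9.png',a[:,:,::-1])
```

```text
[[351.16573739 226.51141705]] [[286.66460516 206.24652469]] [-101.2   29.6   13.2]
```

View pics/v9.png

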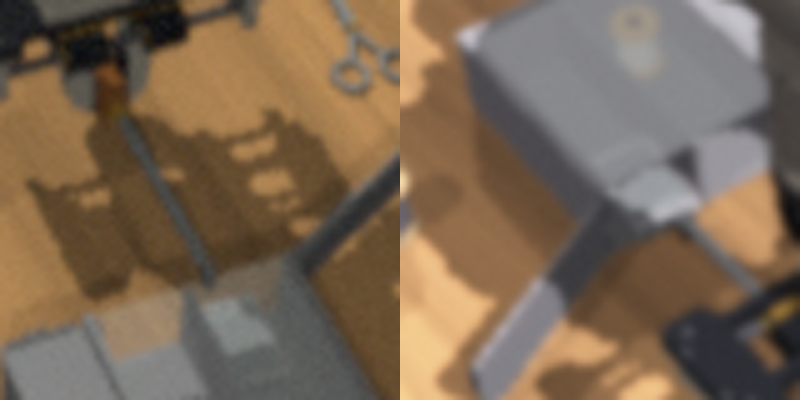

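Run:
```python
from h import *
c2=cam('side');c1=cam('scene')
a=np.array([[200,305],[255,300],[275,345],[220,355]])/5+[310,170]
b=(np.array([[610,190],[650,165],[700,200],[660,222]])-[400,0])/5+[230,160]
for z in (.018,.004):
    print(z,'side',(((onz(c2,a,z)-OO)@OR)*1000).round(0)[:,:2].tolist(),'scene',(((onz(c1,b,z)-OO)@OR)*1000).round(0)[:,:2].tolist())
# predicted outline of tin, centre (-64,30)
for xc in (-60,-70,-80):
    P=np.array([[xc+dx,30+dy,17] for dx,dy in((-30,-20),(30,-20),(30,20),(-30,20))])/1000
    W=OO+P@OR.T
    print(xc,'side crop',((proj(c2,W)-[310,170])*5).round(0).tolist(),'scene crop',((proj(c1,W)-[230,160])*5+[400,0]).round(0).tolist())
```

```text
0.018 side [[-84.0, 17.0], [-75.0, 50.0], [-41.0, 46.0], [-46.0, 13.0]] scene [[-53.0, 47.0], [-51.0, 18.0], [-91.0, 11.0], [-91.0, 38.0]]
0.004 side [[-93.0, 23.0], [-84.0, 55.0], [-49.0, 52.0], [-55.0, 18.0]] scene [[-41.0, 41.0], [-39.0, 12.0], [-80.0, 4.0], [-80.0, 32.0]]
-60 side crop [[184.0, 302.0], [227.0, 378.0], [289.0, 358.0], [245.0, 282.0]] scene crop [[700.0, 199.0], [642.0, 139.0], [584.0, 171.0], [642.0, 232.0]]
-70 side crop [[177.0, 290.0], [219.0, 365.0], [281.0, 345.0], [238.0, 270.0]] scene crop [[710.0, 209.0], [651.0, 149.0], [594.0, 181.0], [652.0, 243.0]]
-80 side crop [[171.0, 277.0], [212.0, 353.0], [274.0, 332.0], [231.0, 258.0]] scene crop [[720.0, 220.0], [661.0, 159.0], [603.0, 191.0], [662.0, 253.0]]
```

play_rows --pt "0 0 -0.4 0 0 0 0" --pt "0 0 -0.9 0 0 0 0" --pt "0 0 -1.2 0 0 0 0" --pt "0 0 -1.2 0 0 0 0" --pt "-0.5 0 -1.2 0 0 0 0" --pt "-1.2 0 -1.2 0 0 0 0" --pt "-2 0 -1.2 0 0 0 0" --pt "-2.8 0 -1.2 0 0 0 0" --pt "-3.2 0 -1.2 0 0 0 0" --pt "-3.2 0 -1.2 0 0 0 0" --pt "-3.2 0 -0.9 0 0 0 0" --pt "-3.2 0 -0.6 0 0 0 0" --pt "-3.2 0 -0.4 0 0 0 0" --pt "-3.2 0 -0.3 0 0 0 0" --pt "-3.2 0 -0.2 0 0 0 0" --pt "-3.2 0 -0.2 0 0 0 0"

```text
time: 24.75
tool_pos: [0.5861, 0.0463, 0.0361]
tool_rot: [-3.14, -0.0, 1.481]
contact_force: [-0.4, 2.5, 2.1]
opening: 0.0198
grip_force: 60.0
```

```bash
sed -i '/^p,d/,$d' f.py; sed -i 's/n=6/n=4/' f.py; python3 f.py
```

```text
t 24.95 foot mm [-69.28  29.76  15.42] rpy [-3.1404e+00 -2.0000e-04  1.4809e+00] F [0.08 1.79 1.55] T [-0.202  0.152 -0.054] sdF [0.57 0.43 0.8 ] sdT [0.055 0.024 0.059]
```

play_rows --pt "0 0 0.03 0 0 0 0" --pt "0 0 0.06 0 0 0 0" --pt "0 0 0.08 0 0 0 0" --pt "0.2 0 0.09 0 0 0 0" --pt "0.4 0 0.09 0 0 0 0" --pt "0.6 0 0.09 0 0 0 0" --pt "0.8 0 0.09 0 0 0 0" --pt "0.9 0 0.09 0 0 0 0" --pt "0.9 0 0.09 0 0 0 0"

```text
time: 25.85
tool_pos: [0.5869, 0.0551, 0.035]
tool_rot: [-3.14, -0.0, 1.481]
contact_force: [-0.2, -2.5, 3.3]
opening: 0.0196
grip_force: 60.0
```

```bash
python3 f.py
```

```text
t 26.05 foot mm [-78.15  29.66  14.34] rpy [-3.1401e+00 -1.0000e-04  1.4809e+00] F [-0.37 -2.95  3.67] T [-1.209  0.121  0.015] sdF [0.46 0.3  0.28] sdT [0.024 0.035 0.008]
```

play_rows --pt "0.15 0 0 0 0 0 0" --pt "0.3 0 0 0 0 0 0" --pt "0.45 0 0.01 0 0 0 0" --pt "0.6 0 0.02 0 0 0 0" --pt "0.6 0 0.02 0 0 0 0"

```text
time: 26.55
tool_pos: [0.5873, 0.0614, 0.0348]
tool_rot: [-3.14, -0.0, 1.481]
contact_force: [0.1, -1.3, 3.5]
opening: 0.0194
grip_force: 60.0
```

```bash
python3 f.py
```

```text
t 26.75 foot mm [-84.33  29.54  14.04] rpy [-3.1399e+00 -4.0000e-04  1.4807e+00] F [ 0.2  -1.17  2.95] T [-0.871  0.112  0.016] sdF [0.48 0.48 0.46] sdT [0.034 0.009 0.032]
```

play_rows --pt "0.1 0 0.02 0 0 0 0" --pt "0.2 0 0.04 0 0 0 0" --pt "0.3 0 0.06 0 0 0 0" --pt "0.3 0 0.06 0 0 0 0"

```text
time: 27.15
tool_pos: [0.5876, 0.0641, 0.0342]
tool_rot: [-3.14, -0.0, 1.481]
contact_force: [-1.0, -1.4, 2.4]
opening: 0.0194
grip_force: 60.0
```

```bash
python3 f.py
```

```text
t 27.35 foot mm [-87.18  29.63  13.52] rpy [-3.1400e+00 -2.0000e-04  1.4808e+00] F [-0.47 -1.58  2.7 ] T [-1.005  0.106 -0.009] sdF [0.63 0.22 0.48] sdT [0.004 0.016 0.033]
```

play_rows --pt "0 0 0.03 0 0 0 0" --pt "0.1 0 0.05 0 0 0 0" --pt "0.2 0 0.05 0 0 0 0" --pt "0.3 0 0.05 0 0 0 0" --pt "0.4 0 0.05 0 0 0 0" --pt "0.4 0 0.05 0 0 0 0"

```text
time: 27.95
tool_pos: [0.5879, 0.0682, 0.0336]
tool_rot: [-3.14, -0.0, 1.481]
contact_force: [0.6, -0.8, 1.4]
opening: 0.0196
grip_force: 60.0
```

```bash
python3 f.py
```

```text
t 28.15 foot mm [-91.22  29.5   12.91] rpy [-3.1397e+00 -3.0000e-04  1.4808e+00] F [ 0.45 -0.49  1.99] T [-0.745  0.083  0.028] sdF [0.35 0.4  0.62] sdT [0.017 0.021 0.022]
```

play_rows --pt "0 0 0.03 0 0 0 0" --pt "0 0 0.06 0 0 0 0" --pt "0.1 0 0.06 0 0 0 0" --pt "0.2 0 0.06 0 0 0 0" --pt "0.3 0 0.06 0 0 0 0" --pt "0.3 0 0.06 0 0 0 0"

```text
time: 28.75
tool_pos: [0.5881, 0.0712, 0.0329]
tool_rot: [-3.14, -0.0, 1.481]
contact_force: [-0.7, -0.3, 1.8]
opening: 0.0197
grip_force: 60.0
```

```bash
python3 f.py
```

```text
t 28.95 foot mm [-94.21  29.48  12.27] rpy [-3.1396e+00 -2.0000e-04  1.4808e+00] F [ 0.2  -0.67  1.09] T [-0.519  0.072  0.051] sdF [0.55 0.46 0.48] sdT [0.031 0.04  0.021]
```

```bash
cat > g.py <<'E'
from h import *
def cloud(n):
    p,d=optics.read_camera(n);c=cam(n);v,u=np.mgrid[150:270,220:420];px=np.c_[u.ravel(),v.ravel()]
    P=(deproj(c,px,d)-OO)@OR*1000
    return P,p[px[:,1],px[:,0]]
def grid(n,x0=-130,x1=-60,y0=0,y1=64):
    P,col=cloud(n)
    print(n)
    for x in range(x1,x0,-5):
        r=[]
        for y in range(y0,y1,6):
            k=(abs(P[:,0]-x+2.5)<2.5)&(abs(P[:,1]-y-3)<3)
            r.append(f'{np.median(P[k,2]):5.0f}/{int(np.median(col[k].mean(1))):3d}' if k.any() else '    -    ')
        print(f'{x:5d}',*r)
if __name__=='__main__':
    grid('scene');grid('side');s=robot.observe();print(s['time'],footnow(s)*1000)
E
python3 g.py
```

```text
scene
  -60    40/120    52/137    54/143    53/142    54/143    56/142    53/142    18/ 75    53/146    56/134    55/118
  -65    29/119    54/135    35/174    53/145    33/198    53/141    44/143    31/111    28/ 76    55/138    56/119
  -70    39/ 96    33/134    50/142    29/202    38/188    26/200    31/145    31/ 91    30/ 80    29/102    57/117
  -75    25/135    53/126    28/180    38/178    38/193    31/186    26/146    26/ 96    25/ 86    55/126    48/ 76
  -80    36/143    22/166    21/193    21/210    21/205    21/198    21/139    20/ 97    -0/ 78    -1/ 68     3/ 66
  -85    -2/153     8/158    17/191     -        20/143    17/103    17/ 91     7/ 89    11/ 91    -2/ 77     0/ 67
  -90    -4/143    15/178    14/173    -2/ 85     1/ 77     8/ 73    11/ 83    11/ 87     7/ 84    -2/ 80    -0/ 73
  -95    -1/143     2/140    14/142    -3/ 81    -3/ 81    13/ 80    -0/ 83    -2/ 81    -2/ 80    -6/ 79     1/ 78
 -100     1/149     1/137     2/131    -0/ 87     0/ 82    19/ 85    -3/ 82     0/ 80     1/ 80     0/ 80    -1/ 79
 -105     0/151    -1/138     -        -4/ 85    -
[... 1505 characters left out ...]
       31/ 61     -         -         -         -         -         -    
 -105     -         -         -        31/ 66    30/ 67    28/ 67     -         -         -         -         -    
 -110     2/109     -         -         -        28/ 69    29/ 68     -         -         2/ 82     -         -    
 -115    -2/109     1/ 93    -1/ 80     1/ 69    29/ 69    -0/ 69     -        -2/ 77     0/ 65     0/ 61    -1/ 67
 -120     1/100     0/ 85    -0/ 65    -1/ 61    29/ 72     2/ 62     -        -0/ 61     0/ 59     0/ 58    -0/ 57
 -125     1/ 80    -0/ 61     1/ 60     3/ 58    30/ 67     0/ 63     -        -2/ 58    -2/ 60     1/ 58     1/ 55
29.05 [-94.17208673  29.52864792  12.33115914]
```

play_rows --pt "-0.1 0 -0.5 0 0 0 0" --pt "-0.1 0 -1.0 0 0 0 0" --pt "-0.1 0 -1.4 0 0 0 0" --pt "-0.1 0 -1.5 0 0 0 0" --pt "-0.1 0 -1.5 0 0 0 0" --pt "-0.1 0 -1.5 0 0 0 0"

```text
time: 29.65
tool_pos: [0.5881, 0.0699, 0.0481]
tool_rot: [-3.14, -0.0, 1.481]
contact_force: [1.1, -0.7, -1.1]
opening: 0.0194
grip_force: 60.0
```

```bash
python3 f.py; python3 g.py | head -12
python3 - <<'E'
from h import *
p,_=optics.read_camera('scene');q,_=optics.read_camera('side')
a=np.hstack([cv2.resize(q[170:250,310:390],(400,400),interpolation=cv2.INTER_CUBIC),cv2.resize(p[160:240,230:310],(400,400),interpolation=cv2.INTER_CUBIC)])
cv2.imwrite('pics/v10.png',a[:,:,::-1])
E
```

```text
t 29.85 foot mm [-93.19  29.46  27.18] rpy [-3.1395e+00 -2.0000e-04  1.4808e+00] F [ 0.29 -0.17 -0.84] T [-0.089  0.036  0.004] sdF [0.71 0.57 0.44] sdT [0.018 0.038 0.022]
scene
  -60    26/119    20/133    17/151    35/149    35/150    35/149    51/143    11/ 82    18/ 84    54/140    54/121
  -65    30/ 83    54/135    36/139    19/143    52/143    53/140    52/139    16/ 84    35/110    54/136    55/120
  -70    24/106    54/133    55/131    35/133    16/138    17/126    17/106    17/ 86     3/ 69    52/124    56/118
  -75    27/134    53/129    36/126    53/112    52/125    51/129    36/113    51/133    35/105    27/ 96    32/ 67
  -80    14/140    19/137    54/105     2/ 89    -1/ 75    15/ 74     8/ 77    14/ 87     5/ 71    -2/ 67    -3/ 66
  -85    -2/134    16/137    -1/115     0/ 95     8/ 69     4/ 76     1/ 80    11/ 79     1/ 76    -1/ 75    -1/ 70
  -90     1/140     -        -2/106    -1/101    -1/ 82     0/ 83    -1/ 83    -0/ 82    -0/ 81     2/ 78    -1/ 74
  -95    -0/140     -         1/109     1/ 90    13/ 82    35/ 84    -1/ 84    -2/ 81     0/ 81     2/ 81    -3/ 79
 -100    -0/142     -        -2/ 95     1/ 87    -0/ 82    33/ 84    -0/ 83     1/ 82    -1/ 80    -0/ 80    -1/ 79
 -105    -0/142     -        -1/ 86    -0/ 81    41/113    40/ 86    -3/ 82     1/ 82    -1/ 80     1/ 79    -0/ 79
 -110    -1/136     -        -1/ 86    -2/ 82     1/ 83    -2/ 84    -3/ 80    -1/ 79    -1/ 78    -2/ 76    -1/ 76
```

View pics/v10.png

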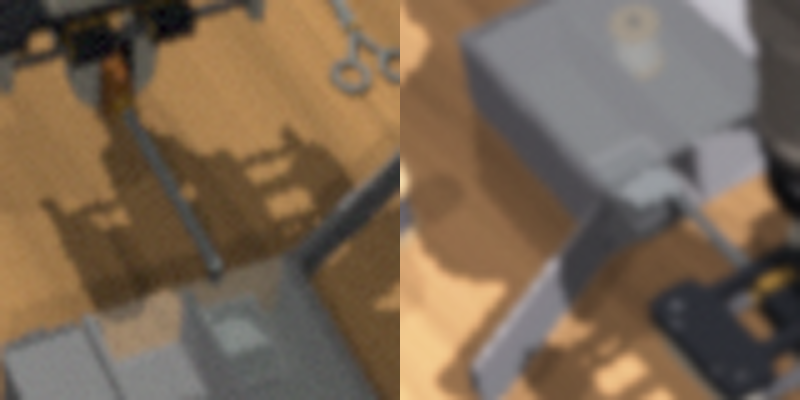

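play_rows --pt "-0.5 0 0 0 0 0 0" --pt "-1.3 0 0 0 0 0 0" --pt "-2.2 0 0 0 0 0 0" --pt "-3.2 0 0 0 0 0 0" --pt "-4.2 0 0 0 0 0 0" --pt "-5.2 0 0 0 0 0 0" --pt "-6.2 0 0 0 0 0 0" --pt "-7.2 0 0 0 0 0 0" --pt "-8.2 0 0 0 0 0 0" --pt "-9.2 0 0 0 0 0 0" --pt "-10 0 0 0 0 0 0" --pt "-10.4 0 0 0 0 0 0" --pt "-10.4 0 0 0 0 0 0" --pt "-10.4 0 0.3 0 0 0 0" --pt "-10.4 0 0.6 0 0 0 0" --pt "-10.4 0 0.9 0 0 0 0" --pt "-10.4 0 0.9 0 0 0 0"

```text
time: 31.75
tool_pos: [0.5784, -0.0333, 0.0384]
tool_rot: [-3.139, -0.0, 1.481]
contact_force: [0.4, 0.4, -1.1]
opening: 0.0196
grip_force: 60.0
```

```bash
python3 f.py
```

```text
t 31.95 foot mm [10.69 29.61 18.43] rpy [-3.1401e+00 -2.0000e-04  1.4810e+00] F [ 0.04  0.16 -0.46] T [-0.071  0.066  0.012] sdF [0.37 0.46 0.35] sdT [0.017 0.038 0.018]
```

play_rows --pt "0 0 0.1 0 0 0 0" --pt "0 0 0.2 0 0 0 0" --pt "0 0 0.3 0 0 0 0" --pt "0 0 0.3 0 0 0 0"

```text
time: 32.35
tool_pos: [0.5787, -0.0336, 0.0359]
tool_rot: [-3.14, -0.0, 1.481]
contact_force: [0.4, -0.2, -1.0]
opening: 0.0195
grip_force: 60.0
```

```bash
python3 f.py
```

```text
t 32.55 foot mm [10.81 29.5  15.39] rpy [-3.1399e+00 -2.0000e-04  1.4808e+00] F [ 0.12 -0.17 -1.08] T [-0.072  0.056  0.028] sdF [0.39 0.29 0.19] sdT [0.02  0.023 0.018]
```

play_rows --pt "0 0 0.15 0 0 0 0" --pt "0 0 0.3 0 0 0 0" --pt "0 0 0.35 0 0 0 0" --pt "0.3 0 0.35 0 0 0 0" --pt "0.6 0 0.35 0 0 0 0" --pt "1 0 0.35 0 0 0 0" --pt "1.4 0 0.35 0 0 0 0" --pt "1.8 0 0.35 0 0 0 0" --pt "2.2 0 0.35 0 0 0 0" --pt "2.6 0 0.35 0 0 0 0" --pt "3 0 0.35 0 0 0 0" --pt "3.3 0 0.35 0 0 0 0" --pt "3.6 0 0.35 0 0 0 0" --pt "3.9 0 0.35 0 0 0 0" --pt "4.2 0 0.35 0 0 0 0" --pt "4.5 0 0.35 0 0 0 0" --pt "4.5 0 0.35 0 0 0 0"

```text
time: 34.25
tool_pos: [0.5829, 0.0116, 0.0326]
tool_rot: [-3.14, -0.0, 1.481]
contact_force: [-0.4, -0.7, -0.8]
opening: 0.0197
grip_force: 60.0
```

```bash
python3 f.py; python3 g.py | head -14
```

```text
t 34.45 foot mm [-34.22  29.53  11.87] rpy [-3.1399e+00 -3.0000e-04  1.4807e+00] F [-0.28 -0.52 -0.82] T [-0.085  0.056  0.008] sdF [0.3  0.45 0.23] sdT [0.016 0.029 0.019]
scene
  -60    29/ 70    52/132    19/ 71    35/101    52/133    41/108    36/103    18/ 78    11/ 72    28/ 98    56/118
  -65    23/ 79    35/106    19/ 74    55/133    33/109    28/ 74    53/135    53/126    53/122    55/137    55/123
  -70    38/ 83    52/128    16/ 74    55/135    53/137    29/ 79    33/102    19/ 79    51/128    53/141    57/120
  -75    28/104    35/ 99    36/ 93    54/112    41/ 98    26/ 85    17/ 83    35/ 88    53/107    53/110    55/106
  -80    33/120    15/ 90    18/ 82     -        29/ 83    22/ 84    16/ 84    15/ 82    53/ 93     -        37/ 73
  -85     -        17/ 73    16/ 69    15/ 63    21/ 73    17/ 74    13/ 63    15/ 78    18/ 70     -         -    
  -90     -         -         -         -        29/ 79    27/ 82     -        17/ 65     -         -         -    
  -95     -         -         -         -        30/ 68    29/ 74     -         -         -         -         -    
 -100     -         -         -         -         -         -         -        10/ 69     -         -         -    
 -105     -         -         -         -         -        -1/ 73    -3/ 76     -         -         -         -    
 -110     -         -         -         -         -         0/ 58    -1/ 74     -         -         -         -    
 -115     -         -         -         -         -         -         2/ 73     -         -         -         -    
 -120     -         -         -         -         -        -0/ 60    -0/ 70     -         -         -         -
```

play_rows --pt "0.3 0 0 0 0 0 0" --pt "0.6 0 0 0 0 0 0" --pt "0.9 0 0 0 0 0 0" --pt "1.2 0 0 0 0 0 0" --pt "1.5 0 0 0 0 0 0" --pt "1.8 0 0 0 0 0 0" --pt "2.1 0 0 0 0 0 0" --pt "2.4 0 0 0 0 0 0" --pt "2.6 0 0 0 0 0 0" --pt "2.6 0 0 0 0 0 0"

```text
time: 35.55
tool_pos: [0.5852, 0.0375, 0.0326]
tool_rot: [-3.14, -0.0, 1.481]
contact_force: [1.7, 0.5, -1.2]
opening: 0.0193
grip_force: 60.0
```

```bash
python3 f.py
python3 - <<'E'
from g import *
grid('scene',-145,-75,0,64)
E
```

```text
t 35.75 foot mm [-60.17  29.61  11.93] rpy [-3.1401e+00 -2.0000e-04  1.4808e+00] F [ 0.84 -0.07 -1.17] T [-0.103  0.084 -0.011] sdF [0.84 0.33 0.23] sdT [0.024 0.041 0.02 ]
scene
  -75    33/135    53/128    52/114    54/106    52/ 92    26/ 86    54/116     9/ 82    27/ 87    52/ 93    52/ 85
  -80    21/142    18/153    13/100    53/ 89    29/ 83    27/ 87    17/ 88    19/ 89     0/ 72     0/ 67     2/ 65
  -85     -        17/147    17/ 89     -        28/ 79    15/ 86    17/ 89    14/ 93    -0/ 75    -0/ 69     1/ 64
  -90     -        16/133    14/ 90    17/ 81    27/ 84    21/ 86    17/ 88    15/ 93    -0/ 71    -1/ 65     0/ 61
  -95     -        15/124    15/ 81     -        28/ 81    16/ 86     -        11/ 93     -         -         -    
 -100     -        14/115    16/ 84    19/ 81    27/ 86    17/ 87    15/ 88    14/ 92     -         -         -    
 -105     -        17/109    16/ 84     -        26/ 89    16/ 86    14/ 87    12/ 91     -         -         -    
 -110     -        13/ 71    14/ 77     -        21/ 85    15/ 84    13/ 73    15/ 87    15/ 88     -         -    
 -115     -        17/ 69    13/ 55     -        24/ 79    22/ 83    14/ 74    14/ 73    17/ 78     -         -    
 -120     -         -         -         -        29/ 87    30/ 94     -         -         -         -         -    
 -125     -         -         -         -        29/ 72    26/ 76     -         6/ 78     -         -         -    
 -130     -         -         -         -         -         -         -         -         -         -         -    
 -135     -         -         -         -         -         2/ 71    -2/ 79     -         -         -         -    
 -140     -         -         -         -         -         0/ 69     1/ 76     -         -         -         -
```

play_rows --pt "0.2 0 0.05 0 0 0 0" --pt "0.5 0 0.1 0 0 0 0" --pt "0.8 0 0.15 0 0 0 0" --pt "1.1 0 0.18 0 0 0 0" --pt "1.4 0 0.18 0 0 0 0" --pt "1.7 0 0.18 0 0 0 0" --pt "2 0 0.2 0 0 0 0" --pt "2.3 0 0.2 0 0 0 0" --pt "2.6 0 0.2 0 0 0 0" --pt "2.9 0 0.2 0 0 0 0" --pt "3.2 0 0.2 0 0 0 0" --pt "3.5 0 0.2 0 0 0 0" --pt "3.8 0 0.2 0 0 0 0" --pt "3.8 0 0.2 0 0 0 0" --pt "3.8 0 0.2 0 0 0 0"

```text
time: 37.3
tool_pos: [0.5886, 0.0752, 0.0306]
tool_rot: [-3.14, -0.0, 1.481]
contact_force: [-0.5, -0.0, -0.8]
opening: 0.0195
grip_force: 60.0
```

```bash
python3 f.py
python3 - <<'E'
from g import *
grid('scene',-175,-85,0,64)
E
```

```text
t 37.5 foot mm [-98.15  29.56   9.87] rpy [-3.1399e+00 -3.0000e-04  1.4806e+00] F [-0.36  0.1  -0.57] T [-0.077  0.059  0.001] sdF [0.21 0.4  0.32] sdT [0.03  0.018 0.038]
scene
  -85     1/161    -1/150    -0/131     -         1/ 75    -1/ 90     1/ 85     -        -1/ 80    -1/ 73     1/ 66
  -90     1/171     2/159    -2/111     -         -         0/ 93    -5/ 94     0/ 82    -2/ 82     1/ 79    -0/ 73
  -95     -         -         -         -        25/125     -         -        -0/ 86    -2/ 81    -1/ 81     0/ 77
 -100     -        14/173     -         -        25/109    17/ 82     -        -1/ 84    -1/ 80    -0/ 80    -1/ 79
 -105     -        14/178    17/138    15/109    12/ 90    23/ 81    15/ 96    10/ 97    -3/ 79    -0/ 80    -0/ 78
 -110     -        13/177    15/127    11/ 88    25/106    23/ 92    13/ 92    12/ 97    -1/ 80    -1/ 79    -1/ 79
 -115     -        13/177    12/114    12/ 90    27/100    16/ 90    13/ 91    11/104     1/ 80    -1/ 80    -0/ 79
 -120     -        14/170    15/ 95    15/ 95    28/ 95    20/ 93    14/ 96     8/ 97    -1/ 81    -1/ 80    -
[... 461 characters left out ...]
   6/ 72
 -145     -        13/120    12/108    14/103    26/103    15/ 93    12/104    13/113     -         -         -    
 -150    11/110    15/119    13/106     -        27/103    23/ 97    13/109    16/115     -         -         -    
 -155    13/100    13/106    14/ 93    16/ 96    21/101    13/ 81    14/ 91    15/113     -         -         -    
 -160     -        15/ 66    17/ 82    14/ 74    26/101    26/ 96    15/ 72    14/ 92     -         -         -    
 -165     -         -         -         -        27/ 90    28/ 86     -         -         -         -         -    
 -170     -         -         -         -         -        30/ 68     -         -         -         -         -
```

Run:
```python
from h import *
print(rel((.4817,.1371,.0212),-3.088), rel((.4817,.1371,.12),-3.088))
```

```text
(array([  5.237, -11.205,   0.961]), array([-1.0000e-03, -1.6000e-03, -1.7145e+00])) (array([  5.239, -11.222,  -8.919]), array([-1.0000e-03, -1.6000e-03, -1.7145e+00]))
```

play_rows --pt "0 0 -1 0 0 0 0" --pt "0 0 -3 0 0 0 0" --pt "0 0 -6 0 0 0 0" --pt "0.2 -0.5 -8.9 0 0 -0.05 0" --pt "0.6 -1.3 -8.9 0 0 -0.18 0" --pt "1 -2.2 -8.9 0 0 -0.31 0" --pt "1.4 -3 -8.9 0 0 -0.44 0" --pt "1.8 -3.8 -8.9 0 0 -0.57 0" --pt "2.2 -4.6 -8.9 0 0 -0.7 0" --pt "2.6 -5.5 -8.9 0 0 -0.83 0" --pt "3 -6.4 -8.9 0 0 -0.96 0" --pt "3.4 -7.3 -8.9 0 0 -1.09 0" --pt "3.8 -8.2 -8.9 0 0 -1.22 0" --pt "4.2 -9 -8.9 0 0 -1.35 0" --pt "4.6 -9.9 -8.9 0 0 -1.48 0" --pt "5 -10.7 -8.9 0 0 -1.61 0" --pt "5.24 -11.2 -8.9 0 0 -1.714 0" --pt "5.24 -11.2 -8.9 0 0 -1.714 0" --pt "5.24 -11.2 -8.9 0 0 -1.714 0"

```text
time: 39.45
tool_pos: [0.4823, 0.1371, 0.1204]
tool_rot: [3.141, -0.001, -3.091]
contact_force: [0.7, -0.5, 0.0]
opening: 0.0198
grip_force: 60.0
```

Run:
```python
from g import *
print(rel((.4817,.1371,.0212),-3.088),robot.observe()['time'])
p,d=optics.read_camera('scene');q,e=optics.read_camera('side')
for n,D,im in(('scene',d,p),('side',e,q)):
    c=cam(n);v,u=np.mgrid[120:280,220:430];px=np.c_[u.ravel(),v.ravel()];W=deproj(c,px,D)
    P=(W-OO)@OR*1000
    k=(P[:,0]<-95)&(P[:,0]>-175)&(P[:,1]>-10)&(P[:,1]<65)&(P[:,2]>8)&(P[:,2]<24)
    m=np.zeros(D.shape,np.uint8);m[px[k,1],px[k,0]]=1
    m=cv2.morphologyEx(m,cv2.MORPH_OPEN,np.ones((3,3),np.uint8));m=cv2.morphologyEx(m,cv2.MORPH_CLOSE,np.ones((5,5),np.uint8))
    ys,xs=np.nonzero(m);w=onz(c,np.c_[xs,ys],.015);r=cv2.minAreaRect((w[:,:2]*1000).astype(np.float32));print(n,len(xs),r,np.median(P[k,2]),np.median(w,0))
```

```text
(array([ 5.300e-02, -6.000e-03,  9.923e+00]), array([ 0.0005, -0.0005, -0.0031])) 39.45
scene 269 ((576.1984252929688, -45.53279495239258), (66.3924789428711, 42.89067459106445), 85.43379211425781) 13.645181079287529 [ 0.57522809 -0.04478776  0.015     ]
side 203 ((573.3612060546875, -51.309478759765625), (57.96329879760742, 41.735084533691406), 85.6286392211914) 14.261806643603547 [ 0.57298759 -0.05236842  0.015     ]
```

play_rows --pt "0.05 0 2 0 0 -0.003 0" --pt "0.05 0 5 0 0 -0.003 0" --pt "0.05 0 7.5 0 0 -0.003 0" --pt "0.05 0 9 0 0 -0.003 0" --pt "0.05 0 9.6 0 0 -0.003 0" --pt "0.05 0 9.85 0 0 -0.003 0" --pt "0.05 0 9.9 0 0 -0.003 0" --pt "0.05 0 9.9 0 0 -0.003 0" --pt "0.05 0 9.9 0 0 -0.003 0.3" --pt "0.05 0 9.9 0 0 -0.003 0.6" --pt "0.05 0 9.9 0 0 -0.003 1" --pt "0.05 0 9.9 0 0 -0.003 1" --pt "0.05 0 9.9 0 0 -0.003 1" --pt "0.05 0 9.9 0 0 -0.003 1" --pt "0.05 0 9.9 0 0 -0.003 1" --pt "0.05 0 9.9 0 0 -0.003 1"

```text
time: 41.15
tool_pos: [0.4812, 0.1372, 0.0208]
tool_rot: [3.141, -0.002, -3.085]
contact_force: [0.7, -0.8, -0.2]
opening: 0.0789
grip_force: 0.0
```

Run:
```python
from h import *
s=robot.observe();print(s['contact_force'],rel((.4817,.1371,.17),-3.088),s['tool_pos'])
```

```text
[ 0.70993829 -0.8274437  -0.16667561] (array([-2.0000e-02, -2.0000e-03, -1.4919e+01]), array([ 0.0004, -0.0017,  0.0027])) [0.48124602 0.13716271 0.02081314]
```

play_rows --pt "0 0 -2 0 0 0 1" --pt "0 0 -5 0 0 0 1" --pt "0 0 -9 0 0 0 1" --pt "-0.5 -1 -13 0 0 0.1 1" --pt "-1.3 -3 -15 0 0 0.24 1" --pt "-2.1 -5 -15 0 0 0.38 1" --pt "-2.9 -7 -15 0 0 0.52 1" --pt "-3.7 -9 -15 0 0 0.66 1" --pt "-4.5 -11 -15 0 0 0.8 1" --pt "-5.3 -13 -15 0 0 0.94 1" --pt "-6.1 -15 -15 0 0 1.08 1" --pt "-6.9 -17 -15 0 0 1.22 1" --pt "-7.6 -19 -15 0 0 1.36 1" --pt "-8 -21 -15 0 0 1.5 1" --pt "-8 -23 -15 0 0 1.64 1" --pt "-8 -24 -15 0 0 1.706 1" --pt "-8 -24 -15 0 0 1.706 1" --pt "-8 -24 -15 0 0 1.706 1"

```text
time: 42.95
tool_pos: [0.5746, -0.0978, 0.1704]
tool_rot: [-3.139, -0.001, 1.493]
contact_force: [-0.1, 0.5, 0.5]
opening: 0.0919
grip_force: 0.0
```

```bash
cat > t.py <<'E'
from h import *
def tin(zl=.011,zh=.021,box=(.5,.65,-.12,.02),dump=None):
    st=robot.observe();p,D=optics.read_camera('wrist');c=cam('wrist',st)
    v,u=np.mgrid[0:250,0:640];px=np.c_[u.ravel(),v.ravel()];W=deproj(c,px,D)
    k=(W[:,2]>zl)&(W[:,2]<zh)&(W[:,0]>box[0])&(W[:,0]<box[1])&(W[:,1]>box[2])&(W[:,1]<box[3])
    m=np.zeros(D.shape,np.uint8);m[px[k,1],px[k,0]]=1
    m=cv2.morphologyEx(m,cv2.MORPH_OPEN,np.ones((5,5),np.uint8))
    n,l,s,ce=cv2.connectedComponentsWithStats(m);i=1+np.argmax(s[1:,4]);ys,xs=np.nonzero(l==i)
    w=onz(c,np.c_[xs,ys],.0155);r=cv2.minAreaRect((w[:,:2]*1000).astype(np.float32))
    print(st['time'],len(xs),s[i],'rect',r,'z',np.median(W[k,2]),'mean',w.mean(0));return st,r
if __name__=='__main__': 
    st,r=tin(); print(st['tool_pos'],st['tool_rot'])
E
python3 t.py
```

```text
42.95 2592 [ 293  113   42   63 2592] rect ((574.9800415039062, -51.90305709838867), (59.538814544677734, 40.0835075378418), 85.60113525390625) z 0.014711979956113896 mean [ 0.57506244 -0.0510536   0.0155    ]
[ 0.5746481  -0.09780239  0.17040961] [-3.13943905e+00 -6.37431321e-04  1.49330737e+00]
```

Run:
```python
from h import *
print(rel((.575,-.0517,.0195),1.494))
```

```text
(array([ 4.555, -0.29 , 15.101]), array([-0.002 , -0.0006, -0.0002]))
```

play_rows --pt "1.5 -0.1 2 0 0 0 1" --pt "3 -0.2 5 0 0 0 1" --pt "4.2 -0.3 8 -0.002 0 0 1" --pt "4.55 -0.3 11 -0.002 0 0 1" --pt "4.55 -0.3 13.5 -0.002 0 0 1" --pt "4.55 -0.3 14.8 -0.002 0 0 1" --pt "4.55 -0.3 15.1 -0.002 0 0 1" --pt "4.55 -0.3 15.1 -0.002 0 0 1" --pt "4.55 -0.3 15.1 -0.002 0 0 0" --pt "4.55 -0.3 15.1 -0.002 0 0 0" --pt "4.55 -0.3 15.1 -0.002 0 0 0" --pt "4.55 -0.3 15.1 -0.002 0 0 0" --pt "4.55 -0.3 15.1 -0.002 0 0 0" --pt "4.55 -0.3 15.1 -0.002 0 0 0" --pt "4.55 -0.3 15.1 -0.002 0 0 0" --pt "4.55 -0.3 15.1 -0.002 0 0 0" --pt "4.55 -0.3 15.1 -0.002 0 0 0" --pt "4.55 -0.3 15.1 -0.002 0 0 0" --squeeze 20

```text
time: 44.8
tool_pos: [0.5752, -0.0524, 0.0196]
tool_rot: [3.141, -0.0, 1.492]
contact_force: [-0.2, -0.2, 0.9]
opening: 0.0395
grip_force: 20.0
```

Run:
```python
from h import *
s=robot.observe();print(s['opening'],s['grip_force'],s['tool_pos'])
print(rel((.4523,.3288,.12),1.494),rel((.4523,.3288,.022),1.494))
```

```text
0.03947282090001497 19.997154213488102 [ 0.57518222 -0.0523639   0.01958953]
(array([ 37.03 , -15.255, -10.036]), array([ 0.0002, -0.0002, -0.0022])) (array([ 37.028, -15.257,  -0.236]), array([ 0.0002, -0.0002, -0.0022]))
```

play_rows --pt "0 0 -1 0 0 0 0" --pt "0 0 -3 0 0 0 0" --pt "0.5 -0.2 -6 0 0 0 0" --pt "2.5 -1 -9 0 0 0 0" --pt "5.5 -2.3 -10 0 0 0 0" --pt "8.5 -3.5 -10 0 0 0 0" --pt "11.5 -4.7 -10 0 0 0 0" --pt "14.5 -6 -10 0 0 0 0" --pt "17.5 -7.2 -10 0 0 0 0" --pt "20.5 -8.4 -10 0 0 0 0" --pt "23.5 -9.7 -10 0 0 0 0" --pt "26.5 -10.9 -10 0 0 0 0" --pt "29.5 -12.2 -10 0 0 0 0" --pt "32.5 -13.4 -10 0 0 0 0" --pt "35 -14.4 -10 0 0 0 0" --pt "36.5 -15 -10 0 0 0 0" --pt "37 -15.25 -10 0 0 0 0" --pt "37 -15.25 -10 0 0 0 0" --pt "37 -15.25 -10 0 0 0 0"

```text
time: 46.7
tool_pos: [0.4527, 0.3275, 0.1196]
tool_rot: [3.141, 0.0, 1.491]
contact_force: [0.5, -0.1, -1.9]
opening: 0.0399
grip_force: 20.0
```

Run:
```python
from h import *
s=robot.observe();print(s['opening'],s['grip_force'],s['tool_pos'])
print(rel((.4523,.3288,.0218),1.494))
```

```text
0.039886389832505385 19.997220151126385 [0.45268642 0.32752704 0.1196473 ]
(array([ 0.127, -0.052,  9.785]), array([ 0.0003,  0.0003, -0.0029]))
```

play_rows --pt "0.1 0 2 0 0 0 0" --pt "0.1 0 5 0 0 0 0" --pt "0.1 0 7.5 0 0 0 0" --pt "0.1 0 9 0 0 0 0" --pt "0.1 0 9.6 0 0 0 0" --pt "0.1 0 9.76 0 0 0 0" --pt "0.1 0 9.76 0 0 0 0" --pt "0.1 0 9.76 0 0 0 0" --pt "0.1 0 9.76 0 0 0 0.5" --pt "0.1 0 9.76 0 0 0 0.7" --pt "0.1 0 9.76 0 0 0 0.8" --pt "0.1 0 9.76 0 0 0 0.8" --pt "0.1 0 9.76 0 0 0 0.8" --pt "0.1 0 9.76 0 0 0 0.8"

```text
time: 48.1
tool_pos: [0.4524, 0.3295, 0.022]
tool_rot: [3.141, -0.0, 1.492]
contact_force: [-0.2, 0.0, 0.8]
opening: 0.0733
grip_force: 0.0
```

play_rows --pt "0 0 -1 0 0 0 0.8" --pt "0 0 -3 0 0 0 0.8" --pt "-1 0 -6 0 0 0 0.8" --pt "-3 0 -10 0 0 0 0.8" --pt "-5 0 -13 0 0 0 0.8" --pt "-5 0 -15 0 0 0 0.8" --pt "-5 0 -15 0 0 0 0.8" --pt "-5 0 -15 0 0 0 0.8"

```text
time: 48.9
tool_pos: [0.4484, 0.2797, 0.1724]
tool_rot: [3.14, -0.001, 1.492]
contact_force: [-0.6, 0.4, 0.3]
opening: 0.0734
grip_force: 0.0
```

Run:
```python
from t import *
tin(.012,.024,(.36,.55,.25,.41))
# tin flatness and picker heights
p,D=optics.read_camera('scene');c=cam('scene');v,u=np.mgrid[180:320,300:480];px=np.c_[u.ravel(),v.ravel()];W=deproj(c,px,D)
for y0 in (.125,):
  for x in np.arange(.42,.65,.02):
    k=(abs(W[:,0]-x)<.01)&(abs(W[:,1]-.1362-.0535*(x-.459))<.012);print(round(x,2),np.percentile(W[k,2],92).round(4) if k.any() else None,end=' ')
```

```text
48.9 2664 [ 296  106   43   65 2664] rect ((453.2529602050781, 330.7201843261719), (61.154693603515625, 40.37006378173828), 85.4966812133789) z 0.016744413629773386 mean [0.4533249  0.33133379 0.0155    ]
0.42 0.029 0.44 0.0291 0.46 0.0291 0.48 0.0288 0.5 0.0284 0.52 0.0201 0.54 0.0163 0.56 0.018 0.58 0.0178 0.6 0.0166 0.62 0.0179 0.64 0.0179
```

Tin lies flat at the mat's middle (lid at z≈16.7 mm), and the picker lies flat (handle top 28–29 mm, shaft top 18 mm). Handing in.

```bash
python3 -c "
from cell import robot
print(robot.hand_in())"
```

```text
the job is handed in; nothing more can be done
None
```

The job is handed in, though no verdict came back: the tin lies flat within about 3 mm of the mat's middle and the picker lies flat on the bare table. The foot rested on the lid deep in the bay but twice rode over the rim at the front step, so I drew the tin the last stretch out by its rear face.

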